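Take a stacked plaster-model case apart

ROBOT

A 7-joint arm with a two-finger parallel gripper is mounted at the origin on a cart in front of the work surface, level with it; the furniture and walls round the work are solid. World frame = base frame: x ahead of the robot, y to its left, z up, the work surface at z = 0. Lengths are in m, angles in rad, forces in N, time in s.
With the tool pointing down it reaches from about 0.4 to 0.85 m from the base axis. Payload 4.5 kg.
Tool frame: the origin (TCP) lies midway between the tips of the shut fingers; the grasp point (between the pads) lies 19 mm behind it; z points along the fingers, y is the line along which they close (so a half turn about z gives the same grasp; the last joint's range is limited). The gripper opens to 88 mm and grips with 3 to 60 N. Pads are 18 mm wide; open, the fingers measure 123 mm over their backs; the gripper's body (75 mm by 187 mm) begins 45 mm behind the grasp point.
Start: joints at [1.214, 0.689, -0.195, 1.565, 0.157, 0.902, -0.215], TCP at [0.238, -0.578, 0.239] pointing down, gripper open.
Joint ranges: [-3.01, 3.01], [-0.46, 2.08], [-1.47, 1.51], [0.13, 2.56], [-1, 4.14], [0.04, 2.09], [-2.66, 2.66]. Speed limits (rad/s): [2.57, 2.57, 3.14, 3.14, 3.14, 3.14, 3.14].

INTERFACE

Orientations are given as a unit quaternion [x, y, z, w].
In Python, from workcell import manip gives the robot as it stands. The module is installed in compiled form; this text tells all that it offers.
- The arm moves only by the tool play_rows, never from a script. Its argument "series" is a list of rows, each an object of numbers: "x", "y", "z": the shift along the tool's x, y, z in m; "ax", "ay", "az": the turn, a rotation vector about the tool's x, y, z in degrees; "jaw": the opening, from 0 (shut) to 1 (fully open). In form: [{"x": .., "y": .., "z": .., "ax": .., "ay": .., "az": .., "jaw": ..}, ...]. A call has exactly 8 rows; each row is the pose to reach, as a shift and turn from the pose commanded when the call began, along the tool's axes at that moment; what a row does not reach only later rows make up. A row lasts 1/8 s, in which the tool goes at most 62.5 mm and 10.7 degrees, less where a joint would pass 70% of its speed; a pose out of reach is approached as far as the arm can. A call with a gripper value outside its range is refused whole. The fingers move at their own pace and stop on an object; the grip force is fixed at half the most. Time passes only in rows, so rows that repeat a pose let the fingers close, or fill a call up. It gives the time, the measured TCP pose, the force, the opening and the grip force at its end, in the units of the state.
- manip.get_obs(): the state, without advancing time (a new reading comes with each control period).
- manip.grab_frame(name): name is "side" or "top" or "wrist"; returns a dict with "pixels" (480x640x3 uint8, red, green, blue), "z_map" (480x640 float32, m along the optical axis (not along the pixel's ray), 0 where there is no reading), "camera_matrix" (3x3 intrinsics, pixels), "D" ([k1, k2, p1, p2, k3] as OpenCV has them; the pictures are not rectified), "view" (4x4, takes a point from world to camera coordinates). Camera axes: x right, y down, z forward; pixel columns grow to the right and rows downward; lengths in m; the calibration is good to about 2 mm. A picture is of the moment at which its call begins.
- manip.finish_job(): hands the job in; it is judged then, once.
Trained networks look in a picture, given as the dict that the camera call returned (one of the last four; its "shot" number tells which), for a name from the list of things; names that differ only in an ending like _2 or _b are one class to them, and where a whole thing is asked for, a point or a joint stands for the part that bears it (a point fixed in the world has none). Each returns a list of dicts, best first, with "p" (0 to 1); they miss things now and then, are a little off and sometimes report something else, mostly with a low value. They report only what shows in the picture. A call takes as long as a camera call. They do not tell look-alikes from the thing itself.
- manip.spot_in(picture, label): "position" ([column, row] in pixels, amid what is visible of it).
- manip.tip_of(picture, label): "position" ([column, row] in pixels: a listed point, or the origin of a listed thing).
The state is a dict: "time": time; "q": joint angles; "qvel": joint speeds; "joint_efforts": joint torques, N m; "ee_pos": TCP position; "tool_rot": TCP orientation; "wrist_force": force on the tool from outside, world axes, zero at the start; "torque": the same for the moment, N m; "gripper_width": finger opening in m; "finger_force": force on a finger pad.
Only numpy, scipy, OpenCV 4.12 (cv2) and the standard library are available. Lean on these libraries where they do the work, as an engineer would, in place of code of your own. Each camera call takes 0.05 s, during which the arm holds its last target. There are 200 camera calls.

TASK

A bite-registered model case stands stacked on the desk and is due for the scanner. Take it apart from the top down, one piece after the other, and set each on its own place, level and let go: the teal box of posts flat in the small grey tray, the white upper model (still teeth down) fully down in the blue cradle with the pointed nose, the pink bite record flat in the middle of the glass slab, and last the yellow lower model fully down in the orange cradle with the rounded nose, each model with its front at the cradle's nose stop. Do not tip the models or the bite record over, do not let anything fall, and leave the amber dropper bottle and the little glass dish where they stand.

Things in the scene. Friction and masses are not known exactly. Their poses are not given: they have to be found in the camera images.
- post_box: flat teal box, 36 (its x) x 60 (its y) x 18 mm high, 40 g; lies on top of the white model. Origin: centre of its underside. Take it across the 36 mm.
- upper_model: white plaster upper model, teeth down, 59 x 60 x 34 mm, 160 g. Origin: on the midline at the tooth tips' plane, 10 mm ahead of the middle. -x: pointed front (tip at x = -22 mm); flat back at +37. Base block z = 12 to 34, its parallel flat sides at y = +-30 from x = +2 to +28: take it there, across y, best at x = +13. Below it the teeth, within y = +-25. Rests on the bite record.
- bite_record: rigid pink bite record between the models: horseshoe 7 mm thick, x = -28 to +22, with a white flat handle (13 mm wide, 4 thick) out to x = -56 mm at the front; 30 g. Origin: underside, middle of the horseshoe. Take it across its two legs (y, 52 mm outside), nearly parallel from x = -8 (y = +-23) to +15 (y = +-26); in the stack 12 mm is free under the pink.
- lower_model: yellow stone lower model, teeth up, 60 x 60 x 34 mm, 160 g, foot of the stack. Origin: underside, midline, 10 mm ahead of the middle. -x: rounded front (x = -19 mm); flat back +41. Base z = 0 to 22, flat sides y = +-30 from x = +2 to +30: take it there, best at x = +13. Above its origin (x, z): bite record (10, 34), upper model (0, 41), box (10, 75), axes alike.
- box_tray: place for the teal box: open grey tray, outside 58 (x) x 82 (y) x 8 mm high, walls 3 mm, floor 3 mm thick: 8 mm to spare all round when the box lies along it (box x along tray x, either way round). Fixed to the desk. Origin: centre of its underside.
- pointed_cradle: place for the white upper model: blue cradle, about 90 x 85 mm, dark foam floor at z = 4 mm; pointed V nose stop at its -x end, heel stop at +x, both 21 mm high, 6 mm clear of the model; sides (+-y) open for the fingers from x = -4 to +30. Fixed. Origin: underside, midline, 10 mm ahead of the middle; the model's origin and axes belong straight above it (front at the nose).
- glass_slab: place for the bite record: pale green glass slab, 104 (x) x 84 (y) x 8 mm, flat top. Fixed to the desk. Origin: centre of its underside. The bite record's origin belongs above its middle, facing any way.
- rounded_cradle: place for the yellow lower model: orange cradle, about 90 x 85 mm, dark foam floor at z = 4 mm; rounded nose stop at its -x end, heel stop at +x, both 17 mm high, 6 mm clear of the model; sides (+-y) open for the fingers from x = -4 to +32. Fixed. Origin: underside, midline, 10 mm ahead of the middle; the model's origin and axes belong straight above it (front at the nose).
- amber_bottle: bystander: amber dropper bottle with a black top, 33 mm across, 102 mm high, loose. Origin: centre of its underside. Leave it standing there.
- dappen_dish: bystander: small clear-white glass dish with a waist (dappen dish), 32 mm across, 25 mm high, loose. Origin: centre of its underside. Leave it there.
Mind the look-alikes: they are no part of the job. Several things have the shape of the post_box; the one meant has the colours described above.

How it is judged:
By the outcome, as a careful person would: the job done as asked, in the order asked, and still so for the second after the job is handed in, with the robot touching nothing.
It also fails if it takes over 115 s, if anything falls off the work surface, if the arm or the gripper's body presses on something with over 40 N, if the wrist force passes 120 N, or if a joint passes its speed limit or range.

## Working session

There is one attempt and no reset: what is moved stays moved. The work goes in short steps, Python scripts to look and compute and a tool call to move; the robot and the scene stay as the last step left them, time stands still between calls to the robot, and variables do not carry over. Pictures are saved under pics/ and viewed, at most 14 in all, crops included, and the job is handed in when it is done.

Besides the shell and the picture viewer there is one more tool, called by a JSON object that holds its "fn" and its "kwargs", one argument or row to a line. play_rows: Moves the arm, as the interface text tells. Its arguments: {"type":"object","properties":{"series":{"type":"array","items":{"type":"object","properties":{"x":{"type":"number"},"y":{"type":"number"},"z":{"type":"number"},"ax":{"type":"number"},"ay":{"type":"number"},"az":{"type":"number"},"jaw":{"type":"number"}}}}},"required":["series"]}

```bash
mkdir -p pics; cat > h.py <<'E'
import numpy as np, cv2, pickle
from workcell import manip
from scipy.spatial.transform import Rotation as R
def grab(n, save=None):
    f=manip.grab_frame(n)
    if save: cv2.imwrite('pics/'+save+'.png', f['pixels'][:,:,::-1])
    return f
def world(f,u,v,z=None,d=None):
    K=np.array(f['camera_matrix']);D=np.array(f['D'],float);V=np.array(f['view'])
    n=cv2.undistortPoints(np.array([[[u,v]]],float),K,D)[0,0]
    r=np.array([n[0],n[1],1.]);Rt=V[:3,:3].T;c=-Rt@V[:3,3];w=Rt@r
    s=d if d is not None else (z-c[2])/w[2]
    return c+s*w
def cloud(f):
    K=np.array(f['camera_matrix']);D=np.array(f['D'],float);V=np.array(f['view'])
    vv,uu=np.mgrid[0:480,0:640]
    n=cv2.undistortPoints(np.stack([uu.ravel(),vv.ravel()],1).astype(float)[:,None],K,D)[:,0]
    d=f['z_map'].ravel()
    P=np.c_[n*d[:,None],d]
    W=(P-V[:3,3])@V[:3,:3]
    W[d==0]=np.nan
    return W.reshape(480,640,3)
E
python3 - <<'E'
from h import *
names="post_box upper_model bite_record lower_model box_tray pointed_cradle glass_slab rounded_cradle amber_bottle dappen_dish".split()
for c in ("top","side"):
    f=grab(c,c+"0"); W=cloud(f); pickle.dump(f,open(c+'0.pkl','wb'))
    V=np.array(f['view']); print(c,'cam',-V[:3,:3].T@V[:3,3])
    for n in names:
        for kind in ('spot_in','tip_of'):
            r=getattr(manip,kind)(f,n)
            for k in r[:4]:
                u,v=k['position']; iu,iv=int(round(u)),int(round(v))
                w=W[iv,iu].round(3) if 0<=iu<640 and 0<=iv<480 else None
                print(n,kind[:4],round(k['p'],2),round(u),round(v),w)
print(manip.get_obs()['time'],manip.get_obs()['tool_rot'])
E
```

```text
top cam [0.37325777 0.05137248 1.20060723]
post_box spot 0.71 256 249 [0.525 0.198 0.02 ]
post_box spot 0.67 167 230 [0.575 0.416 0.019]
post_box spot 0.59 298 271 [0.465 0.095 0.096]
post_box tip_ 0.81 328 178 [0.699 0.022 0.02 ]
post_box tip_ 0.69 256 253 [0.516 0.198 0.02 ]
post_box tip_ 0.67 300 268 [0.471 0.09  0.095]
post_box tip_ 0.63 165 231 [0.572 0.421 0.018]
upper_model spot 0.7 352 218 [ 0.599 -0.035  0.014]
upper_model spot 0.64 299 259 [0.494 0.093 0.075]
upper_model tip_ 0.58 291 205 [0.626 0.112 0.047]
upper_model tip_ 0.54 300 276 [0.454 0.091 0.092]
bite_record spot 0.49 300 290 [0.425 0.093 0.043]
lower_model spot 0.4 302 279 [0.448 0.086 0.08 ]
lower_model tip_ 0.43 298 273 [0.46  0.095 0.093]
box_tray spot 0.66 456 277 [ 0.452 -0.286  0.001]
box_tray spot 0.28 381 271 [ 0.47  -0.103  0.002]
box_tray tip_ 0.87 456 274 [ 0.459 -0.286  0.004]
box_tray tip_ 0.7 236 207 [0.633 0.251 0.002]
pointed_cradle spot 0.69 379 272 [ 0.467 -0.098  0.005]
pointed_cradle tip_ 0.85 381 276 [ 0.457 -0.102  0.008]
pointed_cradle tip_ 0.51 208 279 [0.455 0.316 0.006]
glass_slab spot 
[... 1669 characters left out ...]
0.108 0.063]
pointed_cradle tip_ 0.84 378 237 [ 0.462 -0.102  0.008]
glass_slab spot 0.91 288 353 [0.463 0.311 0.007]
glass_slab spot 0.3 230 298 [0.648 0.251 0.004]
glass_slab tip_ 0.68 290 355 [0.456 0.315 0.01 ]
rounded_cradle spot 0.75 229 298 [0.649 0.254 0.006]
rounded_cradle spot 0.17 341 271 [0.459 0.109 0.061]
rounded_cradle tip_ 0.62 234 304 [0.629 0.262 0.005]
amber_bottle spot 0.93 268 253 [0.635 0.124 0.044]
amber_bottle tip_ 0.64 264 266 [0.643 0.131 0.006]
dappen_dish spot 0.55 316 231 [ 0.601 -0.034  0.016]
dappen_dish tip_ 0.64 314 237 [ 0.598 -0.02   0.007]
dappen_dish tip_ 0.64 404 206 [ 0.458 -0.269  0.006]
2.1 [9.80970003e-01 1.94159340e-01 2.42131631e-05 5.53659305e-05]
```

```bash
python3 - <<'E'
import cv2
a=cv2.imread('pics/top0.png')[130:330,130:500]; cv2.imwrite('pics/top0c.png',cv2.resize(a,None,fx=2.1,fy=2.1,interpolation=cv2.INTER_CUBIC))
a=cv2.imread('pics/side0.png')[170:410,160:440]; cv2.imwrite('pics/side0c.png',cv2.resize(a,None,fx=2.4,fy=2.4,interpolation=cv2.INTER_CUBIC))
E
```

```text
(no output)
```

View pics/top0c.png

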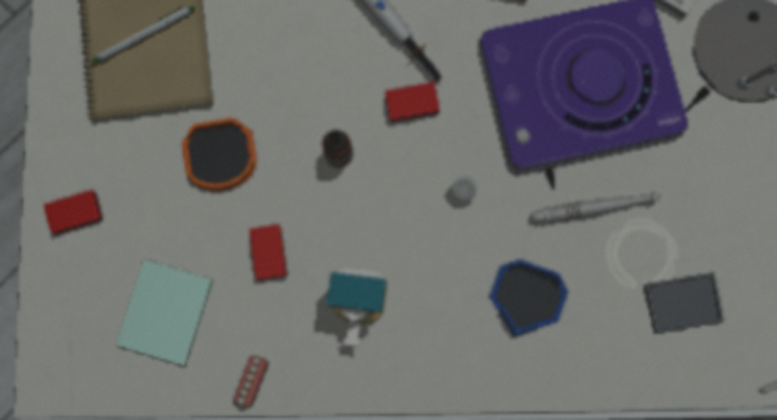

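View pics/side0c.png

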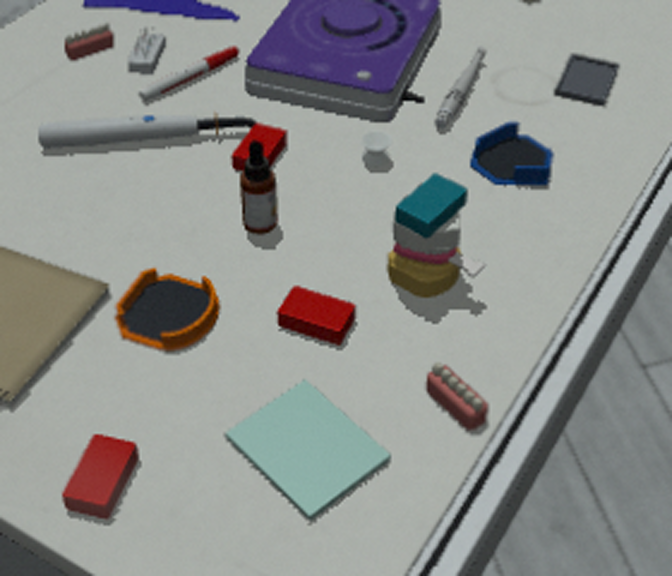

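```bash
cat > seg.py <<'E'
from h import *
def rect(P):
    (c,s,a)=cv2.minAreaRect((P[:,:2]*1000).astype(np.float32)); return np.round(c,1),np.round(s,1),round(a,1)
def near(W,c,r): return np.hypot(W[...,0]-c[0],W[...,1]-c[1])<r
def hsv(f): return cv2.cvtColor(f['pixels'],cv2.COLOR_RGB2HSV)
E
python3 - <<'E'
from seg import *
for c in('top','side'):
    f=pickle.load(open(c+'0.pkl','rb'));W=cloud(f);H=hsv(f)
    h,s,v=H[...,0].astype(int),H[...,1],H[...,2]; z=W[...,2]
    print(c,'table z',np.nanmedian(z[near(W,(.40,.2),.03)]))
    def go(n,m):
        P=W[m&~np.isnan(z)]
        if len(P)>8: print(n,len(P),rect(P),'mean',P.mean(0).round(4),'z',np.percentile(P[:,2],[5,50,95]).round(4))
    st=near(W,(.465,.095),.09)
    go('teal top',st&(h>80)&(h<105)&(s>90)&(z>.085))
    go('white',st&(s<60)&(z>.05)&(z<.08)); go('handle',st&(s<60)&(v>120)&(z>.025)&(z<.05))
    go('yellow',st&(h>15)&(h<32)&(s>80)); go('pink',st&((h>160)|(h<8))&(s>80))
    go('tray',near(W,(.458,-.286),.07)&(v<110)); go('slab',near(W,(.455,.316),.09)&(h>60)&(h<95)&(s>25))
    go('blue',near(W,(.467,-.1),.07)&(h>100)&(h<125)&(s>110)&(z>.012)); go('orange',near(W,(.645,.252),.07)&(h>5)&(h<22)&(s>130)&(z>.01))
    for n,cc in(('blue',(.467,-.1)),('orange',(.645,.252))):
        m=near(W,cc,.065)&(z>.011); P=W[m]; print(n,'hi',rect(P))
        m=near(W,cc,.065)&(v<70)&(z<.012);P=W[m]; print(n,'floor',len(P),rect(P),np.median(P[:,2]))
E
```

```text
top table z 0.0009234414095682204
teal top 386 (array([470.1,  92.4]), array([57.6, 33.8]), 81.6) mean [0.4698 0.0922 0.093 ] z [0.0894 0.093  0.0964]
white 116 (array([472.2,  85.5]), array([59.2, 50.8]), 6.3) mean [0.473  0.0913 0.0729] z [0.0556 0.0745 0.078 ]
handle 44 (array([425. ,  98.5]), array([16.5, 18.8]), 89.6) mean [0.4236 0.0979 0.0394] z [0.0365 0.0388 0.0434]
yellow 15 (array([449.2,  94.5]), array([45.5,  7.5]), 86.2) mean [0.4491 0.0842 0.0213] z [0.0189 0.021  0.0239]
tray 887 (array([ 459.8, -285.1]), array([61.9, 90.2]), 8.7) mean [ 0.46  -0.284  0.003] z [-0.0016  0.0028  0.0084]
slab 1501 (array([457. , 316.6]), array([ 85.6, 105. ]), 72.9) mean [0.4569 0.3163 0.0078] z [0.004  0.0077 0.0117]
blue 79 (array([ 464.5, -100.6]), array([58.5, 78.2]), 69.5) mean [ 0.4618 -0.0989  0.02  ] z [0.0137 0.0207 0.0242]
orange 140 (array([640.7, 253.9]), array([78.1, 76.8]), 7.3) mean [0.6375 0.2522 0.0159] z [0.0112 0.0163 0.0198]
blue hi (array([467. , -98.6]), array([61.1, 81.2]), 66.9)
blue floor 687 (array([ 463.2, -100. ]), array([70.3, 79.9]), 68.6) 0.003760476567484
[... 835 characters left out ...]
0.462  -0.2832 -0.0148] z [0.0021 0.0056 0.0107]
slab 2096 (array([463.1, 312.8]), array([ 91.2, 111.4]), 73.6) mean [0.4586 0.3186 0.0086] z [0.0063 0.009  0.0112]
blue 139 (array([468.5, -99.3]), array([59.2, 81.3]), 68.1) mean [ 0.4725 -0.0984  0.0193] z [0.0129 0.0198 0.0239]
orange 215 (array([643.4, 255. ]), array([79.7, 79.9]), 10.5) mean [0.6381 0.2586 0.016 ] z [0.0111 0.0167 0.0201]
blue hi (array([ 468.1, -103.7]), array([62.1, 82.8]), 73.2)
blue floor 396 (array([ 468.8, -101.5]), array([70.1, 80.5]), 70.8) 0.005836781447661584
orange hi (array([656.5, 252.1]), array([ 77.8, 104.5]), 89.4)
orange floor 654 (array([656.6, 256.9]), array([103.2,  70.6]), 13.1) 0.0051725712614448536
```

```bash
cat >> h.py <<'E'
def to(x,y,z,yaw):
    o=manip.get_obs(); r=R.from_quat(o['tool_rot']); p=np.array(o['ee_pos'])
    c,s=np.cos(np.radians(yaw)),np.sin(np.radians(yaw))
    T=R.from_matrix(np.array([[c,s,0],[s,-c,0],[0,0,-1]]))
    d=r.inv().apply(np.array([x,y,z])-p)*1000; a=np.degrees((r.inv()*T).as_rotvec())
    print('t',round(o['time'],2),'mm',d.round(1),'deg',a.round(2),'w',round(o['gripper_width'],4))
def st():
    o=manip.get_obs(); r=R.from_quat(o['tool_rot']); x=r.as_matrix()[:,0]
    print('t',round(o['time'],2),'tcp',np.round(o['ee_pos'],4),'yaw',np.degrees(np.arctan2(x[1],x[0])).round(2),'w',round(o['gripper_width'],4),'F',np.round(o['wrist_force'],1),'ff',np.round(o['finger_force'],1),'q7',round(o['q'][6],2),'tilt',np.degrees(np.arccos(-r.as_matrix()[2,2])).round(2))
E
python3 -c "
from h import *
st();to(.44,-.2,.33,90)"
```

```text
t 2.1 tcp [ 0.2381 -0.5779  0.2387] yaw 22.39 w 0.0881 F [-0.  -0.3 -0.8] ff 0.0 q7 -0.22 tilt 0.01
t 2.1 mm [ 330.6 -272.5  -91.3] deg [ 1.000e-02  0.000e+00 -6.761e+01] w 0.0881
```

{"fn": "play_rows", "kwargs": {
  "series": [
    {"x": 0.045,"y": -0.035,"z": -0.03,"az": -9,"jaw": 1},
    {"x": 0.09,"y": -0.07,"z": -0.06,"az": -18,"jaw": 1},
    {"x": 0.14,"y": -0.11,"z": -0.09,"az": -28,"jaw": 1},
    {"x": 0.185,"y": -0.15,"z": -0.091,"az": -37,"jaw": 1},
    {"x": 0.23,"y": -0.19,"z": -0.091,"az": -47,"jaw": 1},
    {"x": 0.28,"y": -0.23,"z": -0.091,"az": -57,"jaw": 1},
    {"x": 0.3306,"y": -0.2725,"z": -0.091,"az": -67.6,"jaw": 1},
    {"x": 0.3306,"y": -0.2725,"z": -0.091,"az": -67.6,"jaw": 1}
  ]
}}

```text
schema error: expected keys x, y, z, ax, ay, az, jaw
```

```bash
python3 - <<'E'
from h import *
st(); f=grab('wrist','w1'); pickle.dump(f,open('w1.pkl','wb')); W=cloud(f)
for p in((0,0),(639,0),(0,479),(639,479),(320,240)): print(p,W[p[1],p[0]].round(3))
V=np.array(f['view']); print(-V[:3,:3].T@V[:3,3])
E
```

```text
t 2.1 tcp [ 0.2381 -0.5779  0.2387] yaw 22.39 w 0.0881 F [-0.  -0.3 -0.8] ff 0.0 q7 -0.22 tilt 0.01
(0, 0) [ 0.318 -0.183  0.002]
(639, 0) [ 0.57  -0.792 -0.001]
(0, 479) [ 0.237 -0.52   0.345]
(639, 479) [ 0.277 -0.618  0.345]
(320, 240) [ 0.011 -0.654 -0.759]
[ 0.30481045 -0.54963633  0.38457602]
```

View pics/w1.png

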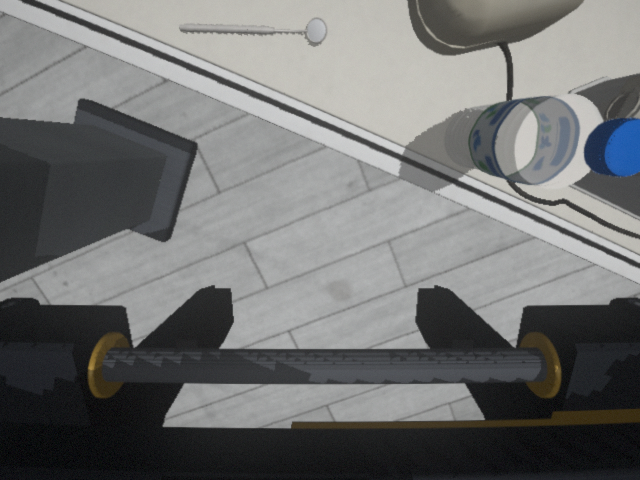

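The picture is from the unmoved start pose: only the desk edge shows, along a line from about (0,0) to (640,260). The move was refused because every row needs all seven keys.

{"fn": "play_rows", "kwargs": {
  "series": [
    {"x": 0.045,"y": -0.035,"z": -0.03,"ax": 0,"ay": 0,"az": -9,"jaw": 1},
    {"x": 0.09,"y": -0.07,"z": -0.06,"ax": 0,"ay": 0,"az": -18,"jaw": 1},
    {"x": 0.14,"y": -0.11,"z": -0.09,"ax": 0,"ay": 0,"az": -28,"jaw": 1},
    {"x": 0.185,"y": -0.15,"z": -0.091,"ax": 0,"ay": 0,"az": -37,"jaw": 1},
    {"x": 0.23,"y": -0.19,"z": -0.091,"ax": 0,"ay": 0,"az": -47,"jaw": 1},
    {"x": 0.28,"y": -0.23,"z": -0.091,"ax": 0,"ay": 0,"az": -57,"jaw": 1},
    {"x": 0.3306,"y": -0.2725,"z": -0.091,"ax": 0,"ay": 0,"az": -67.6,"jaw": 1},
    {"x": 0.3306,"y": -0.2725,"z": -0.091,"ax": 0,"ay": 0,"az": -67.6,"jaw": 1}
  ]
}}

```text
time: 3.15
ee_pos: [0.442, -0.1954, 0.3304]
tool_rot: [0.704, 0.71, 0.001, 0.0]
wrist_force: [0.2, 0.7, -0.8]
gripper_width: 0.0883
finger_force: 0.0
```

```bash
python3 - <<'E'
from h import *
st(); f=grab('wrist','w2'); pickle.dump(f,open('w2.pkl','wb')); W=cloud(f)
for p in((0,0),(639,0),(0,250),(639,250),(320,100)): print(p,W[p[1],p[0]].round(3))
to(.44,.10,.33,85)
E
```

```text
t 3.15 tcp [ 0.442  -0.1954  0.3304] yaw 90.5 w 0.0883 F [ 0.2  0.7 -0.8] ff 0.0 q7 0.02 tilt 0.17
(0, 0) [0.036 0.059 0.012]
(639, 0) [0.822 0.06  0.026]
(0, 250) [-0.841 -0.507 -0.76 ]
(639, 250) [ 0.928 -0.263 -0.001]
(320, 100) [ 0.436 -0.06   0.   ]
t 3.2 mm [ 2.964e+02 -1.000e-01  6.000e-01] deg [ 0.1  -0.08  5.31] w 0.0882
```

View pics/w2.png

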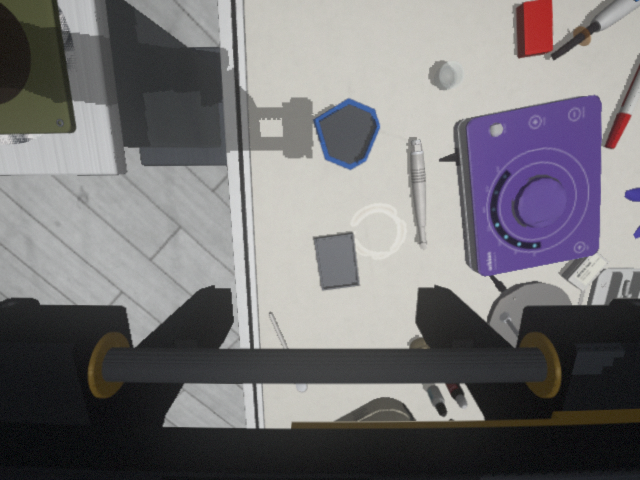

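The frame shows the blue cradle at (347,133) with its V tip at its left (318,118), and the grey tray at (336,261). Next I look over the stack and the orange cradle.

{"fn": "play_rows", "kwargs": {
  "series": [
    {"x": 0.05,"y": 0,"z": 0,"ax": 0,"ay": 0,"az": 1,"jaw": 1},
    {"x": 0.1,"y": 0,"z": 0,"ax": 0,"ay": 0,"az": 2,"jaw": 1},
    {"x": 0.15,"y": 0,"z": 0,"ax": 0,"ay": 0,"az": 3,"jaw": 1},
    {"x": 0.2,"y": 0,"z": 0,"ax": 0,"ay": 0,"az": 4,"jaw": 1},
    {"x": 0.25,"y": 0,"z": 0,"ax": 0,"ay": 0,"az": 5.3,"jaw": 1},
    {"x": 0.28,"y": 0,"z": 0,"ax": 0,"ay": 0,"az": 5.3,"jaw": 1},
    {"x": 0.28,"y": 0,"z": 0,"ax": 0,"ay": 0,"az": 5.3,"jaw": 1},
    {"x": 0.28,"y": 0,"z": 0,"ax": 0,"ay": 0,"az": 5.3,"jaw": 1}
  ]
}}

```text
time: 4.2
ee_pos: [0.4402, 0.0776, 0.3295]
tool_rot: [0.74, 0.672, -0.001, 0.0]
wrist_force: [0.3, -0.1, 0.6]
gripper_width: 0.0883
finger_force: 0.0
```

```bash
python3 - <<'E'
from seg import *
st(); f=grab('wrist','w3'); pickle.dump(f,open('w3.pkl','wb'))
for c in('w2','w3'):
    f=pickle.load(open(c+'.pkl','rb'));W=cloud(f);H=hsv(f)
    h,s,v=H[...,0].astype(int),H[...,1],H[...,2]; z=W[...,2]
    def go(n,m):
        P=W[m&~np.isnan(z)]
        if len(P)>20: print(c,n,len(P),rect(P),'mean',P.mean(0).round(4),'z',np.percentile(P[:,2],[5,50,95]).round(4))
    stk=near(W,(.465,.095),.09)
    go('teal top',stk&(h>80)&(h<105)&(s>90)&(z>.088))
    go('tray',near(W,(.458,-.286),.06)&(v<125)&(z>-.01)&(z<.02)); go('slab',near(W,(.455,.316),.08)&(h>60)&(h<95)&(s>25))
    for n,cc,lo,hi in(('blue',(.467,-.1),100,125),('orange',(.648,.254),3,22)):
        m=near(W,cc,.07)&(h>lo)&(h<hi)&(s>110); go(n,m); go(n+' hi',m&(z>.012)); go(n+' lo',m&(z<.009))
        go(n+' floor',near(W,cc,.05)&(v<90)&(z<.012))
E
python3 -c "
import cv2
a=cv2.imread('pics/w3.png')[0:290,60:640]; cv2.imwrite('pics/w3c.png',cv2.resize(a,None,fx=1.37,fy=1.37))"
```

```text
t 4.2 tcp [0.4402 0.0776 0.3295] yaw 84.48 w 0.0883 F [ 0.3 -0.1  0.6] ff 0.0 q7 -0.69 tilt 0.11
w2 tray 1829 (array([ 461.2, -283. ]), array([57.3, 82.1]), 8.5) mean [ 0.4609 -0.284   0.0032] z [0.001  0.0028 0.0076]
w2 blue 776 (array([ 467.1, -100.1]), array([83. , 81.1]), 68.7) mean [ 0.4702 -0.1009  0.0107] z [0.002  0.0042 0.0219]
w2 blue hi 330 (array([ 467.9, -100.2]), array([60.3, 79.6]), 68.7) mean [ 0.4701 -0.1003  0.0207] z [0.0188 0.0209 0.0225]
w2 blue lo 443 (array([464.2, -99.3]), array([83.4, 75.1]), 70.3) mean [ 0.4702 -0.1012  0.0032] z [0.0017 0.0032 0.0046]
w2 blue floor 774 (array([ 468.5, -101.9]), array([65.4, 70.6]), 69.6) mean [ 0.474  -0.1043  0.0041] z [0.0025 0.004  0.0057]
w3 teal top 2964 (array([443.5,  97.9]), array([ 59.1, 136.3]), 81.3) mean [0.4506 0.0984 0.2493] z [0.0918 0.0941 0.4352]
w3 tray 1120 (array([ 461.1, -278.4]), array([58.6, 75.6]), 8.9) mean [ 0.4616 -0.2737  0.0031] z [0.001  0.0026 0.0074]
w3 slab 3779 (array([455.8, 305.1]), array([ 59.7, 105. ]), 73.9) mean [0.4585 0.3002 0.008 ] z [0.0064 0.008  0.0095]
w3 blue 446 (array([ 468.
[... 249 characters left out ...]
-103.6]), array([83., 61.]), 69.7) mean [ 0.4772 -0.096   0.003 ] z [0.0017 0.003  0.0045]
w3 blue floor 1437 (array([465.7, -99.9]), array([69.7, 77. ]), 70.4) mean [ 0.4743 -0.1025  0.0038] z [0.0021 0.0036 0.0065]
w3 orange 1656 (array([646.2, 257.1]), array([89.8, 86. ]), 3.9) mean [0.643  0.2556 0.0093] z [0.0022 0.008  0.0178]
w3 orange hi 656 (array([643.5, 256.4]), array([80.9, 77.3]), 10.4) mean [0.6428 0.2558 0.0162] z [0.0128 0.0165 0.0182]
w3 orange lo 875 (array([643.3, 257.9]), array([91. , 84.4]), 80.9) mean [0.6419 0.2553 0.004 ] z [0.0017 0.0036 0.0081]
w3 orange floor 2933 (array([642.1, 256.1]), array([77.5, 69.4]), 8.9) mean [0.6482 0.258  0.0043] z [0.0025 0.004  0.0079]
```

View pics/w3c.png

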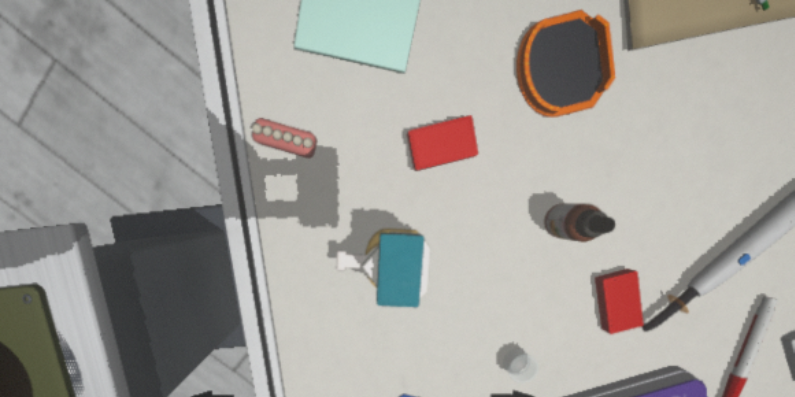

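The crop shows the teal box on the stack at (400,270), handle to its left. Three red look-alikes lie at (443,142), (618,300) and outside the crop, so the teal box on the stack is the one meant. The orange cradle's rounded nose is at its left (525,65), with the heel at its right (605,50). Now I fit the frames.

```bash
python3 - <<'E'
from seg import *
def fr(P,c,a):
    a=np.radians(a); d=P[:,:2]-c; return np.c_[d[:,0]*np.cos(a)+d[:,1]*np.sin(a),-d[:,0]*np.sin(a)+d[:,1]*np.cos(a)]*1000
for c,n,cc,lo,hi,a in(('w2','blue',(.467,-.1),100,125,-20.7),('w3','blue',(.467,-.1),100,125,-20.7),('w3','orange',(.646,.256),3,22,9.5)):
    f=pickle.load(open(c+'.pkl','rb'));W=cloud(f);H=hsv(f);h,s=H[...,0],H[...,1];z=W[...,2]
    P=W[near(W,cc,.07)&(h>lo)&(h<hi)&(s>110)&(z>.011)&(z<.03)];Q=fr(P,cc,a)
    he=Q[Q[:,0]>25]; no=Q[Q[:,0]<-10]
    print(c,n,'heel x',np.percentile(he[:,0],[2,10,50,90,98]).round(1),'slope deg',np.degrees(np.polyfit(he[:,1],he[:,0],1)[0]).round(1),'heel y',np.percentile(he[:,1],[1,99]).round(1),
      'nose x min',np.percentile(no[:,0],[0,2]).round(1),'nose y',np.percentile(no[:,1],[1,50,99]).round(1))
f=pickle.load(open('w3.pkl','rb'));W=cloud(f);H=hsv(f);h,s,v=H[...,0],H[...,1],H[...,2];z=W[...,2]
k=near(W,(.465,.095),.09)
P=W[k&(h>80)&(h<105)&(s>90)&(z>.086)&(z<.1)];print('teal',rect(P),np.median(P[:,2]))
P=W[k&(s<60)&(v>130)&(z>.03)&(z<.05)];print('handle',rect(P))
P=W[k&(s<60)&(v>130)&(z>.06)&(z<.085)];print('white',rect(P))
E
python3 -c "
from h import *
to(.471,.093,.16,81.5)"
```

```text
w2 blue heel x [32.4 34.3 38.2 40.2 40.5] slope deg -0.0 heel y [-29.6  29.3] nose x min [-38.9 -37.5] nose y [-24.8   2.6  24.7]
w3 blue heel x [33.3 34.6 38.1 39.7 40.2] slope deg -0.5 heel y [-27.2  29.8] nose x min [-38.3 -37.3] nose y [-23.4   1.3  24.9]
w3 orange heel x [26.8 29.2 33.7 36.2 37.4] slope deg 0.2 heel y [-29.5  29.9] nose x min [-42.9 -42.2] nose y [-37.2  -1.2  38.8]
teal (array([472.9,  93.3]), array([59.2, 34.7]), 82.0) 0.09289656229758383
handle (array([432.2,  99.7]), array([16.9, 27.1]), 84.1)
white (array([477.6,  87.6]), array([59.1, 52.5]), 20.1)
t 4.25 mm [ 18.6  29.2 169.4] deg [-0.02  0.09  2.96] w 0.0883
```

{"fn": "play_rows", "kwargs": {
  "series": [
    {"x": 0.0187,"y": 0.0302,"z": 0.04,"ax": 0,"ay": 0,"az": 2.5,"jaw": 1},
    {"x": 0.0187,"y": 0.0302,"z": 0.08,"ax": 0,"ay": 0,"az": 2.5,"jaw": 1},
    {"x": 0.0187,"y": 0.0302,"z": 0.12,"ax": 0,"ay": 0,"az": 2.5,"jaw": 1},
    {"x": 0.0187,"y": 0.0302,"z": 0.16,"ax": 0,"ay": 0,"az": 2.5,"jaw": 1},
    {"x": 0.0187,"y": 0.0302,"z": 0.19,"ax": 0,"ay": 0,"az": 2.5,"jaw": 1},
    {"x": 0.0187,"y": 0.0302,"z": 0.2,"ax": 0,"ay": 0,"az": 2.5,"jaw": 1},
    {"x": 0.0187,"y": 0.0302,"z": 0.21,"ax": 0,"ay": 0,"az": 2.5,"jaw": 1},
    {"x": 0.0187,"y": 0.0302,"z": 0.21,"ax": 0,"ay": 0,"az": 2.5,"jaw": 1}
  ]
}}

```text
time: 5.25
ee_pos: [0.4721, 0.0954, 0.1199]
tool_rot: [0.754, 0.657, 0.0, 0.0]
wrist_force: [-0.8, -0.2, -0.6]
gripper_width: 0.0883
finger_force: 0.0
```

```bash
python3 - <<'E'
from seg import *
st(); f=grab('wrist','w4'); pickle.dump(f,open('w4.pkl','wb'));W=cloud(f);H=hsv(f);h,s,v=H[...,0],H[...,1],H[...,2];z=W[...,2]
k=near(W,(.465,.095),.09)
P=W[k&(h>80)&(h<105)&(s>90)&(z>.086)&(z<.1)];print('teal',rect(P),np.median(P[:,2]),len(P))
to(.472,.093,.083,82)
E
```

```text
t 5.25 tcp [0.4721 0.0954 0.1199] yaw 82.15 w 0.0883 F [-0.8 -0.2 -0.6] ff 0.0 q7 -1.03 tilt 0.03
teal (array([473. ,  92.9]), array([60.5, 35.4]), 81.7) 0.09294525030235559 6335
t 5.3 mm [-2.7  0.  37.2] deg [ 0.06 -0.01  0.16] w 0.0883
```

View pics/w4.png

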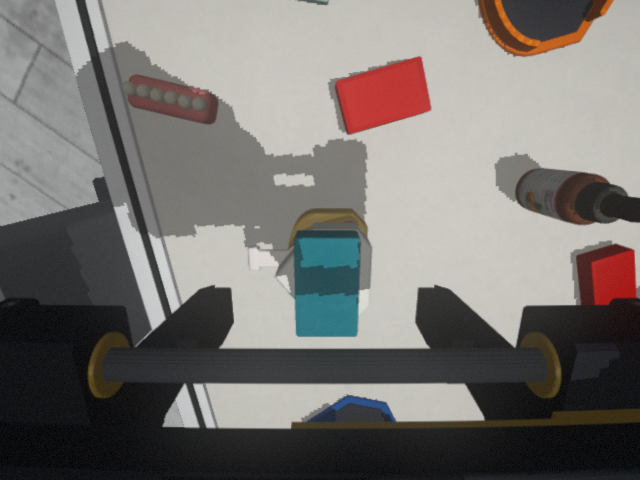

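The teal box, centred at (327,283), lies midway between the fingers (mid column 325). I descend and grip it.

{"fn": "play_rows", "kwargs": {
  "series": [
    {"x": -0.0025,"y": 0.0005,"z": 0.015,"ax": 0,"ay": 0,"az": 0,"jaw": 1},
    {"x": -0.0025,"y": 0.0005,"z": 0.03,"ax": 0,"ay": 0,"az": 0,"jaw": 1},
    {"x": -0.0025,"y": 0.0005,"z": 0.037,"ax": 0,"ay": 0,"az": 0,"jaw": 1},
    {"x": -0.0025,"y": 0.0005,"z": 0.037,"ax": 0,"ay": 0,"az": 0,"jaw": 0.3},
    {"x": -0.0025,"y": 0.0005,"z": 0.037,"ax": 0,"ay": 0,"az": 0,"jaw": 0.2},
    {"x": -0.0025,"y": 0.0005,"z": 0.037,"ax": 0,"ay": 0,"az": 0,"jaw": 0.2},
    {"x": -0.0025,"y": 0.0005,"z": 0.037,"ax": 0,"ay": 0,"az": 0,"jaw": 0.2},
    {"x": -0.0025,"y": 0.0005,"z": 0.037,"ax": 0,"ay": 0,"az": 0,"jaw": 0.2}
  ]
}}

```text
time: 6.3
ee_pos: [0.472, 0.0933, 0.0828]
tool_rot: [0.754, 0.657, 0.0, 0.0]
wrist_force: [-0.2, -0.1, -0.2]
gripper_width: 0.0399
finger_force: 0.0
```

```bash
python3 - <<'E'
from h import *
st(); to(.472,.093,.15,82); to(.4608,-.2838,.15,98.6)
E
```

```text
t 6.3 tcp [0.472  0.0933 0.0828] yaw 82.19 w 0.0399 F [-0.2 -0.1 -0.2] ff 0.0 q7 -1.08 tilt 0.01
t 6.3 mm [ -0.3   0.  -67.2] deg [ 0.01 -0.    0.19] w 0.0399
t 6.3 mm [-375.1   40.1  -67.2] deg [ 1.000e-02  0.000e+00 -1.641e+01] w 0.0399
```

{"fn": "play_rows", "kwargs": {
  "series": [
    {"x": 0,"y": 0,"z": 0,"ax": 0,"ay": 0,"az": 0,"jaw": 0.2},
    {"x": 0,"y": 0,"z": 0,"ax": 0,"ay": 0,"az": 0,"jaw": 0.2},
    {"x": 0,"y": 0,"z": 0,"ax": 0,"ay": 0,"az": 0,"jaw": 0.2},
    {"x": 0,"y": 0,"z": -0.005,"ax": 0,"ay": 0,"az": 0,"jaw": 0.2},
    {"x": 0,"y": 0,"z": -0.015,"ax": 0,"ay": 0,"az": 0,"jaw": 0.2},
    {"x": 0,"y": 0,"z": -0.03,"ax": 0,"ay": 0,"az": 0,"jaw": 0.2},
    {"x": 0,"y": 0,"z": -0.05,"ax": 0,"ay": 0,"az": 0,"jaw": 0.2},
    {"x": 0,"y": 0,"z": -0.067,"ax": 0,"ay": 0,"az": 0,"jaw": 0.2}
  ]
}}

```text
time: 7.3
ee_pos: [0.4719, 0.0932, 0.151]
tool_rot: [0.754, 0.657, 0.0, 0.0]
wrist_force: [0.1, 0.2, -0.9]
gripper_width: 0.0359
finger_force: 30.0
```

{"fn": "play_rows", "kwargs": {
  "series": [
    {"x": -0.04,"y": 0.004,"z": 0,"ax": 0,"ay": 0,"az": -1.5,"jaw": 0.2},
    {"x": -0.1,"y": 0.011,"z": 0,"ax": 0,"ay": 0,"az": -4,"jaw": 0.2},
    {"x": -0.16,"y": 0.017,"z": 0,"ax": 0,"ay": 0,"az": -7,"jaw": 0.2},
    {"x": -0.22,"y": 0.023,"z": 0,"ax": 0,"ay": 0,"az": -10,"jaw": 0.2},
    {"x": -0.28,"y": 0.03,"z": 0,"ax": 0,"ay": 0,"az": -13,"jaw": 0.2},
    {"x": -0.335,"y": 0.036,"z": 0,"ax": 0,"ay": 0,"az": -16.4,"jaw": 0.2},
    {"x": -0.375,"y": 0.0401,"z": 0,"ax": 0,"ay": 0,"az": -16.4,"jaw": 0.2},
    {"x": -0.375,"y": 0.0401,"z": 0,"ax": 0,"ay": 0,"az": -16.4,"jaw": 0.2}
  ]
}}

```text
time: 8.3
ee_pos: [0.4592, -0.2882, 0.1498]
tool_rot: [0.655, 0.755, -0.001, 0.0]
wrist_force: [-0.4, 1.1, -0.0]
gripper_width: 0.0356
finger_force: 30.0
```

```bash
python3 - <<'E'
from seg import *
st(); to(.4608,-.2838,.0115,98.6); f=grab('wrist','w5');W=cloud(f);H=hsv(f);h,s,v=H[...,0],H[...,1],H[...,2];z=W[...,2]
P=W[near(W,(.46,-.284),.09)&(h>80)&(h<105)&(s>90)&(z>.1)&(z<.2)];print('teal',rect(P),np.percentile(P[:,2],[5,50,95]),len(P))
for c in('top','side'):
    f=grab(c);W=cloud(f);H=hsv(f);h,s,v=H[...,0],H[...,1],H[...,2];z=W[...,2]
    P=W[near(W,(.472,.085),.045)&(z>.06)&(z<.085)&(s<80)];print('white top',c,rect(P),np.median(P[:,2]),len(P))
st()
E
```

```text
t 8.3 tcp [ 0.4592 -0.2882  0.1498] yaw 98.14 w 0.0356 F [-0.4  1.1 -0. ] ff 30.0 q7 -0.03 tilt 0.13
t 8.3 mm [  4.4   2.3 138.3] deg [-0.05  0.12 -0.46] w 0.0356
teal (array([ 458.6, -281.5]), array([36. , 46.8]), 8.6) [0.15814147 0.15987219 0.16085136] 7903
white top top (array([469.9,  92.6]), array([57.9, 56.7]), 82.2) 0.07456819188978753 506
white top side (array([477.7,  92.3]), array([57.6, 60.5]), 32.7) 0.07583283218444678 548
t 8.45 tcp [ 0.4609 -0.2824  0.1502] yaw 98.68 w 0.0353 F [ 1.1 -0.2  0.1] ff 30.0 q7 -0.03 tilt 0.05
```

View pics/w5.png

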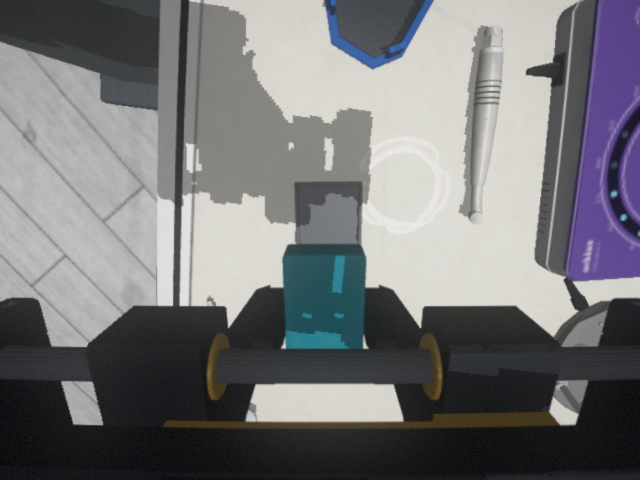

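The box hangs level between the fingers at (325,297), above the tray at (328,213). I lower it and let go.

{"fn": "play_rows", "kwargs": {
  "series": [
    {"x": 0,"y": 0,"z": 0.04,"ax": 0,"ay": 0,"az": 0,"jaw": 0.2},
    {"x": 0,"y": 0,"z": 0.08,"ax": 0,"ay": 0,"az": 0,"jaw": 0.2},
    {"x": 0,"y": 0,"z": 0.11,"ax": 0,"ay": 0,"az": 0,"jaw": 0.2},
    {"x": 0,"y": 0,"z": 0.125,"ax": 0,"ay": 0,"az": 0,"jaw": 0.2},
    {"x": 0,"y": 0,"z": 0.132,"ax": 0,"ay": 0,"az": 0,"jaw": 0.2},
    {"x": 0,"y": 0,"z": 0.135,"ax": 0,"ay": 0,"az": 0,"jaw": 0.2},
    {"x": 0,"y": 0,"z": 0.138,"ax": 0,"ay": 0,"az": 0,"jaw": 0.2},
    {"x": 0,"y": 0,"z": 0.1385,"ax": 0,"ay": 0,"az": 0,"jaw": 0.2}
  ]
}}

```text
time: 9.45
ee_pos: [0.461, -0.2839, 0.0116]
tool_rot: [0.652, 0.758, 0.0, 0.0]
wrist_force: [-0.5, -0.2, -0.4]
gripper_width: 0.0355
finger_force: 30.0
```

```bash
python3 - <<'E'
from h import *
st(); o=manip.get_obs(); to(.4608,-.2838,.15,98.6)
E
```

```text
t 9.45 tcp [ 0.461  -0.2839  0.0116] yaw 98.58 w 0.0355 F [-0.5 -0.2 -0.4] ff 30.0 q7 -0.24 tilt 0.05
t 9.45 mm [ 1.000e-01 -1.000e-01 -1.384e+02] deg [ 0.04  0.03 -0.02] w 0.0355
```

{"fn": "play_rows", "kwargs": {
  "series": [
    {"x": 0,"y": 0,"z": 0.0008,"ax": 0,"ay": 0,"az": 0,"jaw": 0.2},
    {"x": 0,"y": 0,"z": 0.0008,"ax": 0,"ay": 0,"az": 0,"jaw": 0.8},
    {"x": 0,"y": 0,"z": 0.0008,"ax": 0,"ay": 0,"az": 0,"jaw": 1},
    {"x": 0,"y": 0,"z": 0.0008,"ax": 0,"ay": 0,"az": 0,"jaw": 1},
    {"x": 0,"y": 0,"z": 0.0008,"ax": 0,"ay": 0,"az": 0,"jaw": 1},
    {"x": 0,"y": 0,"z": -0.03,"ax": 0,"ay": 0,"az": 0,"jaw": 1},
    {"x": 0,"y": 0,"z": -0.08,"ax": 0,"ay": 0,"az": 0,"jaw": 1},
    {"x": 0,"y": 0,"z": -0.138,"ax": 0,"ay": 0,"az": 0,"jaw": 1}
  ]
}}

```text
time: 10.45
ee_pos: [0.46, -0.2834, 0.1501]
tool_rot: [0.652, 0.758, -0.0, -0.001]
wrist_force: [0.2, -1.4, 0.4]
gripper_width: 0.0883
finger_force: 0.0
```

```bash
python3 - <<'E'
from seg import *
st(); f=grab('wrist','w6');W=cloud(f);H=hsv(f);h,s,v=H[...,0],H[...,1],H[...,2];z=W[...,2]
P=W[near(W,(.46,-.284),.07)&(h>80)&(h<105)&(s>90)&(z>.015)];print('teal',rect(P),np.percentile(P[:,2],[5,50,95]),len(P))
to(.475,.0923,.15,172)
E
```

```text
t 10.45 tcp [ 0.46   -0.2834  0.1501] yaw 98.61 w 0.0883 F [ 0.2 -1.4  0.4] ff 0.0 q7 -0.04 tilt 0.12
teal (array([ 459. , -281.5]), array([134.1,  64.7]), 8.6) [0.0199658  0.02150676 0.25582222] 4623
t 10.5 mm [370.8  67.2   5.8] deg [  0.21   0.54 -73.39] w 0.088
```

{"fn": "play_rows", "kwargs": {
  "series": [
    {"x": 0.04,"y": 0.007,"z": 0.005,"ax": 0,"ay": 0,"az": -10,"jaw": 1},
    {"x": 0.1,"y": 0.018,"z": 0.005,"ax": 0,"ay": 0,"az": -20,"jaw": 1},
    {"x": 0.16,"y": 0.029,"z": 0.005,"ax": 0,"ay": 0,"az": -30,"jaw": 1},
    {"x": 0.22,"y": 0.04,"z": 0.005,"ax": 0,"ay": 0,"az": -40,"jaw": 1},
    {"x": 0.28,"y": 0.051,"z": 0.005,"ax": 0,"ay": 0,"az": -50,"jaw": 1},
    {"x": 0.335,"y": 0.061,"z": 0.005,"ax": 0,"ay": 0,"az": -60,"jaw": 1},
    {"x": 0.3708,"y": 0.0672,"z": 0.005,"ax": 0,"ay": 0,"az": -70,"jaw": 1},
    {"x": 0.3708,"y": 0.0672,"z": 0.005,"ax": 0,"ay": 0,"az": -73.4,"jaw": 1}
  ]
}}

```text
time: 11.5
ee_pos: [0.4718, 0.0972, 0.1447]
tool_rot: [0.066, 0.998, 0.002, 0.0]
wrist_force: [-0.6, -0.7, -0.8]
gripper_width: 0.0878
finger_force: 0.0
```

```bash
python3 - <<'E'
from seg import *
st()
f=grab('wrist','w7');W=cloud(f);H=hsv(f);h,s,v=H[...,0],H[...,1],H[...,2];z=W[...,2]
m=near(W,(.472,.092),.06)&(z>.071)&(z<.082)&(s<80)
P=W[m];print('white',rect(P),np.median(P[:,2]),len(P))
to(.475,.0923,.047,172)
E
```

```text
t 11.5 tcp [0.4718 0.0972 0.1447] yaw 172.49 w 0.0878 F [-0.6 -0.7 -0.8] ff 0.0 q7 0.18 tilt 0.2
white (array([470.8,  93.3]), array([60.4, 59. ]), 80.7) 0.07473317857735594 5572
t 11.55 mm [-3.7 -2.2 97.3] deg [0.06 0.   0.4 ] w 0.0882
```

View pics/w7.png

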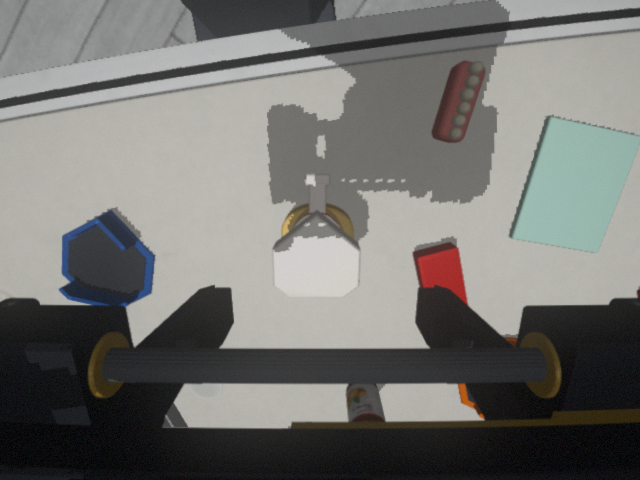

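The white model sits between the fingers: base at columns 274 to 359, handle at (317,180). I go down next to it and hold, to measure the settled pose.

{"fn": "play_rows", "kwargs": {
  "series": [
    {"x": 0,"y": 0,"z": 0.02,"ax": 0,"ay": 0,"az": 0,"jaw": 1},
    {"x": 0,"y": 0,"z": 0.04,"ax": 0,"ay": 0,"az": 0,"jaw": 1},
    {"x": 0,"y": 0,"z": 0.06,"ax": 0,"ay": 0,"az": 0,"jaw": 1},
    {"x": 0,"y": 0,"z": 0.08,"ax": 0,"ay": 0,"az": 0,"jaw": 1},
    {"x": 0,"y": 0,"z": 0.09,"ax": 0,"ay": 0,"az": 0,"jaw": 1},
    {"x": 0,"y": 0,"z": 0.098,"ax": 0,"ay": 0,"az": 0,"jaw": 1},
    {"x": 0,"y": 0,"z": 0.102,"ax": 0,"ay": 0,"az": 0,"jaw": 1},
    {"x": 0,"y": 0,"z": 0.102,"ax": 0,"ay": 0,"az": 0,"jaw": 1}
  ]
}}

```text
time: 12.55
ee_pos: [0.4719, 0.093, 0.0423]
tool_rot: [0.07, 0.998, -0.0, 0.0]
wrist_force: [-0.7, -0.2, 0.9]
gripper_width: 0.0879
finger_force: 0.0
```

```bash
python3 - <<'E'
from seg import *
st()
f=grab('wrist','w8');W=cloud(f);H=hsv(f);h,s,v=H[...,0],H[...,1],H[...,2];z=W[...,2]
m=near(W,(.472,.092),.06)&(z>.071)&(z<.082)&(s<80)
P=W[m];print('white',rect(P),np.median(P[:,2]),len(P))
to(.476,.0924,.047,171.7)
E
```

```text
t 12.55 tcp [0.4719 0.093  0.0423] yaw 171.99 w 0.0879 F [-0.7 -0.2  0.9] ff 0.0 q7 -0.09 tilt 0.02
white (array([472.7,  96. ]), array([ 61.6, 111.1]), 10.8) 0.07478280640528721 12077
t 12.6 mm [-4.1 -0.1 -4.5] deg [0.01 0.03 0.28] w 0.0879
```

{"fn": "play_rows", "kwargs": {
  "series": [
    {"x": -0.0038,"y": 0,"z": -0.0045,"ax": 0,"ay": 0,"az": 0.3,"jaw": 1},
    {"x": -0.0038,"y": 0,"z": -0.0045,"ax": 0,"ay": 0,"az": 0.3,"jaw": 0.5},
    {"x": -0.0038,"y": 0,"z": -0.0045,"ax": 0,"ay": 0,"az": 0.3,"jaw": 0.5},
    {"x": -0.0038,"y": 0,"z": -0.0045,"ax": 0,"ay": 0,"az": 0.3,"jaw": 0.5},
    {"x": -0.0038,"y": 0,"z": -0.0045,"ax": 0,"ay": 0,"az": 0.3,"jaw": 0.5},
    {"x": -0.0038,"y": 0,"z": -0.0045,"ax": 0,"ay": 0,"az": 0.3,"jaw": 0.5},
    {"x": -0.0038,"y": 0,"z": -0.0045,"ax": 0,"ay": 0,"az": 0.3,"jaw": 0.5},
    {"x": -0.0038,"y": 0,"z": -0.0045,"ax": 0,"ay": 0,"az": 0.3,"jaw": 0.5}
  ]
}}

```text
time: 13.6
ee_pos: [0.4755, 0.0922, 0.0467]
tool_rot: [0.072, 0.997, -0.0, -0.0]
wrist_force: [-1.2, -1.2, 2.8]
gripper_width: 0.0593
finger_force: 30.0
```

```bash
python3 - <<'E'
from seg import *
st(); to(.476,.0924,.12,171.7); to(.4731,-.1023,.12,159.3)
E
```

```text
t 13.6 tcp [0.4755 0.0922 0.0467] yaw 171.69 w 0.0593 F [-1.2 -1.2  2.8] ff 30.0 q7 -0.06 tilt 0.03
t 13.6 mm [ -0.5   0.2 -73.3] deg [-0.03  0.   -0.01] w 0.0593
t 13.6 mm [ -25.7 -192.9  -73.2] deg [-3.000e-02  1.000e-02  1.239e+01] w 0.0593
```

{"fn": "play_rows", "kwargs": {
  "series": [
    {"x": 0,"y": 0,"z": -0.003,"ax": 0,"ay": 0,"az": 0,"jaw": 0.5},
    {"x": 0,"y": 0,"z": -0.008,"ax": 0,"ay": 0,"az": 0,"jaw": 0.5},
    {"x": 0,"y": 0,"z": -0.016,"ax": 0,"ay": 0,"az": 0,"jaw": 0.5},
    {"x": 0,"y": 0,"z": -0.028,"ax": 0,"ay": 0,"az": 0,"jaw": 0.5},
    {"x": 0,"y": 0,"z": -0.04,"ax": 0,"ay": 0,"az": 0,"jaw": 0.5},
    {"x": 0,"y": 0,"z": -0.055,"ax": 0,"ay": 0,"az": 0,"jaw": 0.5},
    {"x": 0,"y": 0,"z": -0.068,"ax": 0,"ay": 0,"az": 0,"jaw": 0.5},
    {"x": 0,"y": 0,"z": -0.073,"ax": 0,"ay": 0,"az": 0,"jaw": 0.5}
  ]
}}

```text
time: 14.6
ee_pos: [0.4758, 0.0926, 0.1207]
tool_rot: [0.072, 0.997, 0.0, 0.001]
wrist_force: [0.8, 0.4, -1.3]
gripper_width: 0.06
finger_force: 30.0
```

{"fn": "play_rows", "kwargs": {
  "series": [
    {"x": -0.002,"y": -0.015,"z": 0,"ax": 0,"ay": 0,"az": 1,"jaw": 0.5},
    {"x": -0.006,"y": -0.045,"z": 0,"ax": 0,"ay": 0,"az": 3,"jaw": 0.5},
    {"x": -0.012,"y": -0.085,"z": 0,"ax": 0,"ay": 0,"az": 6,"jaw": 0.5},
    {"x": -0.017,"y": -0.125,"z": 0,"ax": 0,"ay": 0,"az": 8,"jaw": 0.5},
    {"x": -0.022,"y": -0.16,"z": 0,"ax": 0,"ay": 0,"az": 10.5,"jaw": 0.5},
    {"x": -0.025,"y": -0.183,"z": 0,"ax": 0,"ay": 0,"az": 12,"jaw": 0.5},
    {"x": -0.0257,"y": -0.1929,"z": 0,"ax": 0,"ay": 0,"az": 12.4,"jaw": 0.5},
    {"x": -0.0257,"y": -0.1929,"z": 0,"ax": 0,"ay": 0,"az": 12.4,"jaw": 0.5}
  ]
}}

```text
time: 15.6
ee_pos: [0.4726, -0.1027, 0.1194]
tool_rot: [0.18, 0.984, -0.0, -0.0]
wrist_force: [-0.7, 0.8, -1.7]
gripper_width: 0.0596
finger_force: 30.0
```

```bash
python3 - <<'E'
from seg import *
st()
f=grab('wrist','w9');pickle.dump(f,open('w9.pkl','wb'));W=cloud(f);H=hsv(f);h,s,v=H[...,0],H[...,1],H[...,2];z=W[...,2]
m=near(W,(.467,-.1),.06)&(z>.14)&(z<.16)&(s<80)
P=W[m];print('white held',rect(P),np.percentile(P[:,2],[5,50,95]),len(P))
m=near(W,(.467,-.1),.07)&(h>100)&(h<125)&(s>110)&(z<.03);P=W[m];print('blue',rect(P))
f=grab('top');W=cloud(f);H=hsv(f);h,s,v=H[...,0],H[...,1],H[...,2];z=W[...,2]
k=near(W,(.465,.095),.08)
m=k&(z>.025)&(z<.06)&((h>160)|(h<10))&(s>60);P=W[m];print('pink',rect(P),np.median(P[:,2]),len(P))
m=k&(z>.025)&(z<.06);P=W[m];print('pink all',rect(P),np.median(P[:,2]),len(P))
st();to(.4731,-.1023,.12,159.3)
E
```

```text
t 15.6 tcp [ 0.4726 -0.1027  0.1194] yaw 159.22 w 0.0596 F [-0.7  0.8 -1.7] ff 30.0 q7 0.34 tilt 0.04
white held (array([ 465.8, -102.1]), array([72.6, 67.2]), 30.7) [0.14335918 0.14744139 0.15504727] 13552
blue (array([462.4, -98.8]), array([83.9, 74.4]), 70.1)
pink (array([468.6,  93. ]), array([52.2, 46.7]), 80.9) 0.04018303234995749 218
pink all (array([458.5,  93.1]), array([52.9, 86.1]), 84.6) 0.039777879935256416 332
t 15.7 tcp [ 0.4732 -0.101   0.1197] yaw 159.38 w 0.0596 F [-0.1  0.8 -2. ] ff 30.0 q7 0.34 tilt 0.06
t 15.7 mm [-0.4 -1.2 -0.3] deg [ 0.06 -0.01  0.08] w 0.0596
```

View pics/w9.png

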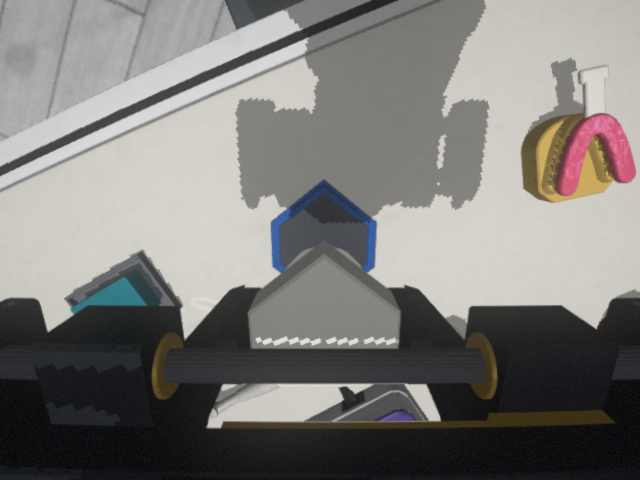

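The white model hangs level, its tip at (324,242) in line with the blue V nose at (324,182). The bite record stayed on the yellow model. I lower it.

{"fn": "play_rows", "kwargs": {
  "series": [
    {"x": 0,"y": -0.0006,"z": 0.02,"ax": 0,"ay": 0,"az": 0,"jaw": 0.5},
    {"x": 0,"y": -0.0006,"z": 0.05,"ax": 0,"ay": 0,"az": 0,"jaw": 0.5},
    {"x": 0,"y": -0.0006,"z": 0.075,"ax": 0,"ay": 0,"az": 0,"jaw": 0.5},
    {"x": 0,"y": -0.0006,"z": 0.09,"ax": 0,"ay": 0,"az": 0,"jaw": 0.5},
    {"x": 0,"y": -0.0006,"z": 0.1,"ax": 0,"ay": 0,"az": 0,"jaw": 0.5},
    {"x": 0,"y": -0.0006,"z": 0.105,"ax": 0,"ay": 0,"az": 0,"jaw": 0.5},
    {"x": 0,"y": -0.0006,"z": 0.108,"ax": 0,"ay": 0,"az": 0,"jaw": 0.5},
    {"x": 0,"y": -0.0006,"z": 0.1085,"ax": 0,"ay": 0,"az": 0,"jaw": 0.5}
  ]
}}

```text
time: 16.7
ee_pos: [0.4731, -0.1024, 0.0114]
tool_rot: [0.18, 0.984, 0.0, 0.0]
wrist_force: [0.9, -0.2, -1.2]
gripper_width: 0.0599
finger_force: 30.0
```

```bash
python3 - <<'E'
from seg import *
st(); f=grab('side');W=cloud(f);H=hsv(f);s=H[...,1];z=W[...,2]
P=W[near(W,(.465,-.1),.045)&(z>.028)&(z<.05)&(s<80)];print('white top',np.median(P[:,2]),len(P))
to(.4731,-.1023,.0097,159.3)
E
```

```text
t 16.7 tcp [ 0.4731 -0.1024  0.0114] yaw 159.32 w 0.0599 F [ 0.9 -0.2 -1.2] ff 30.0 q7 0.03 tilt 0.02
white top 0.04048665302927073 290
t 16.75 mm [0.1 0.2 1.7] deg [0.01 0.03 0.01] w 0.0599
```

{"fn": "play_rows", "kwargs": {
  "series": [
    {"x": 0.0002,"y": 0,"z": 0.001,"ax": 0,"ay": 0,"az": 0,"jaw": 0.5},
    {"x": 0.0002,"y": 0,"z": 0.0016,"ax": 0,"ay": 0,"az": 0,"jaw": 0.5},
    {"x": 0.0002,"y": 0,"z": 0.0018,"ax": 0,"ay": 0,"az": 0,"jaw": 0.5},
    {"x": 0.0002,"y": 0,"z": 0.0018,"ax": 0,"ay": 0,"az": 0,"jaw": 0.8},
    {"x": 0.0002,"y": 0,"z": 0.0018,"ax": 0,"ay": 0,"az": 0,"jaw": 1},
    {"x": 0.0002,"y": 0,"z": 0.0018,"ax": 0,"ay": 0,"az": 0,"jaw": 1},
    {"x": 0.0002,"y": 0,"z": 0.0018,"ax": 0,"ay": 0,"az": 0,"jaw": 1},
    {"x": 0.0002,"y": 0,"z": -0.02,"ax": 0,"ay": 0,"az": 0,"jaw": 1}
  ]
}}

```text
time: 17.75
ee_pos: [0.4719, -0.1026, 0.0305]
tool_rot: [0.18, 0.984, -0.0, -0.001]
wrist_force: [0.0, -0.3, -0.1]
gripper_width: 0.0881
finger_force: 0.0
```

{"fn": "play_rows", "kwargs": {
  "series": [
    {"x": 0,"y": 0,"z": -0.02,"ax": 0,"ay": 0,"az": 0,"jaw": 1},
    {"x": 0,"y": 0,"z": -0.05,"ax": 0,"ay": 0,"az": 0,"jaw": 1},
    {"x": 0,"y": 0,"z": -0.1,"ax": 0,"ay": 0,"az": 0,"jaw": 1},
    {"x": 0.006,"y": 0.05,"z": -0.12,"ax": 0,"ay": 0,"az": -3,"jaw": 1},
    {"x": 0.013,"y": 0.1,"z": -0.12,"ax": 0,"ay": 0,"az": -6,"jaw": 1},
    {"x": 0.02,"y": 0.15,"z": -0.12,"ax": 0,"ay": 0,"az": -9,"jaw": 1},
    {"x": 0.025,"y": 0.19,"z": -0.12,"ax": 0,"ay": 0,"az": -12.4,"jaw": 1},
    {"x": 0.025,"y": 0.19,"z": -0.12,"ax": 0,"ay": 0,"az": -12.4,"jaw": 1}
  ]
}}

```text
time: 18.75
ee_pos: [0.5169, 0.0882, 0.1517]
tool_rot: [0.07, 0.998, 0.002, 0.001]
wrist_force: [-0.7, 0.2, -0.1]
gripper_width: 0.0883
finger_force: 0.0
```

```bash
python3 - <<'E'
from seg import *
st(); f=grab('wrist','w10');W=cloud(f);H=hsv(f);h,s,v=H[...,0],H[...,1],H[...,2];z=W[...,2]
P=W[near(W,(.465,-.1),.05)&(z>.03)&(z<.05)&(s<80)];print('white top',rect(P),np.percentile(P[:,2],[5,50,95]),len(P))
k=near(W,(.465,.095),.08)
P=W[k&(z>.03)&(z<.06)&((h>160)|(h<10))&(s>60)];print('pink',rect(P),np.median(P[:,2]),len(P))
P=W[k&(z>.03)&(z<.06)&(s<60)&(v>130)];print('handle',rect(P),np.median(P[:,2]),len(P))
P=W[k&(z>.005)&(z<.045)&(h>12)&(h<35)&(s>60)];print('yellow',rect(P),np.median(P[:,2]),len(P))
f=grab('top');W=cloud(f);H=hsv(f);s=H[...,1];z=W[...,2]
P=W[near(W,(.465,-.1),.05)&(z>.03)&(z<.05)&(s<80)];print('white top(top)',rect(P),np.percentile(P[:,2],[5,50,95]),len(P))
to(.466,.0935,.06,171.7)
E
```

```text
t 18.75 tcp [0.5169 0.0882 0.1517] yaw 172.01 w 0.0883 F [-0.7  0.2 -0.1] ff 0.0 q7 0.32 tilt 0.22
white top (array([468.5, -99.9]), array([62.1, 59. ]), 69.3) [0.03428494 0.03752558 0.03871489] 4285
pink (array([470.4,  93.3]), array([52.7, 49.2]), 81.0) 0.04069291812960286 2199
handle (array([455.5,  96.8]), array([51.8, 75.9]), 80.0) 0.039413888665029206 580
yellow (array([474.6,  92.6]), array([59.9, 57.6]), 82.2) 0.021812905946210732 2401
white top(top) (array([446. , -88.5]), array([15.9,  6.8]), 36.4) [0.03184137 0.03596165 0.03855543] 18
t 18.85 mm [50.9  3.  90.9] deg [-0.09 -0.04 -0.  ] w 0.0882
```

View pics/w10.png

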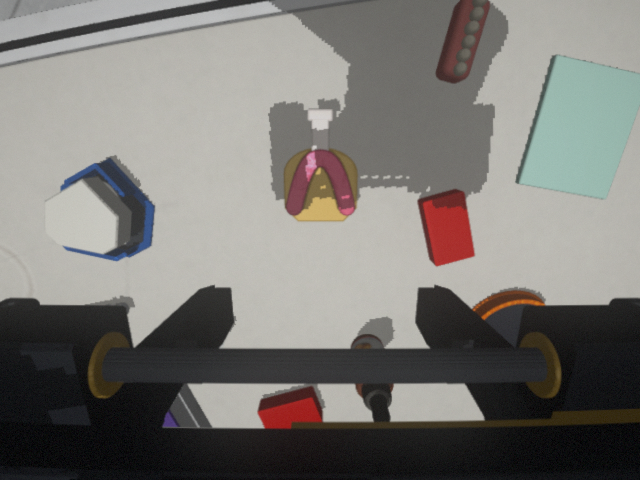

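White is down in its cradle (top z 37.5 mm, expected 38, centre within 1 mm). The view shows the pink record centred at (320,180) with its handle at (320,120). I move over it.

{"fn": "play_rows", "kwargs": {
  "series": [
    {"x": 0.02,"y": 0.0035,"z": 0,"ax": 0,"ay": 0,"az": 0,"jaw": 1},
    {"x": 0.0389,"y": 0.0035,"z": 0.01,"ax": 0,"ay": 0,"az": 0,"jaw": 1},
    {"x": 0.0389,"y": 0.0035,"z": 0.04,"ax": 0,"ay": 0,"az": 0,"jaw": 1},
    {"x": 0.0389,"y": 0.0035,"z": 0.07,"ax": 0,"ay": 0,"az": 0,"jaw": 1},
    {"x": 0.0389,"y": 0.0035,"z": 0.09,"ax": 0,"ay": 0,"az": 0,"jaw": 1},
    {"x": 0.0389,"y": 0.0035,"z": 0.1,"ax": 0,"ay": 0,"az": 0,"jaw": 1},
    {"x": 0.0389,"y": 0.0035,"z": 0.1,"ax": 0,"ay": 0,"az": 0,"jaw": 1},
    {"x": 0.0389,"y": 0.0035,"z": 0.1,"ax": 0,"ay": 0,"az": 0,"jaw": 1}
  ]
}}

```text
time: 19.85
ee_pos: [0.4789, 0.0928, 0.0518]
tool_rot: [0.073, 0.997, 0.0, 0.001]
wrist_force: [0.2, -0.1, 0.4]
gripper_width: 0.0884
finger_force: 0.0
```

```bash
python3 - <<'E'
from seg import *
st();to(.4775,.0925,.035,171.9)
E
```

```text
t 19.85 tcp [0.4789 0.0928 0.0518] yaw 171.65 w 0.0884 F [ 0.2 -0.1  0.4] ff 0.0 q7 -0.02 tilt 0.06
t 19.85 mm [ 1.4 -0.5 16.8] deg [ 0.01  0.06 -0.25] w 0.0884
```

Close gradually so the light record is centred gently.

{"fn": "play_rows", "kwargs": {
  "series": [
    {"x": 0.001,"y": -0.0003,"z": 0.01,"ax": 0,"ay": 0,"az": -0.2,"jaw": 0.8},
    {"x": 0.001,"y": -0.0003,"z": 0.0168,"ax": 0,"ay": 0,"az": -0.2,"jaw": 0.75},
    {"x": 0.001,"y": -0.0003,"z": 0.0168,"ax": 0,"ay": 0,"az": -0.2,"jaw": 0.66},
    {"x": 0.001,"y": -0.0003,"z": 0.0168,"ax": 0,"ay": 0,"az": -0.2,"jaw": 0.61},
    {"x": 0.001,"y": -0.0003,"z": 0.0168,"ax": 0,"ay": 0,"az": -0.2,"jaw": 0.4},
    {"x": 0.001,"y": -0.0003,"z": 0.0168,"ax": 0,"ay": 0,"az": -0.2,"jaw": 0.4},
    {"x": 0.001,"y": -0.0003,"z": 0.0168,"ax": 0,"ay": 0,"az": -0.2,"jaw": 0.4},
    {"x": 0.001,"y": -0.0003,"z": 0.0168,"ax": 0,"ay": 0,"az": -0.2,"jaw": 0.4}
  ]
}}

```text
time: 20.85
ee_pos: [0.4776, 0.0929, 0.0345]
tool_rot: [0.071, 0.997, 0.0, 0.0]
wrist_force: [0.4, -0.1, -0.2]
gripper_width: 0.0493
finger_force: 29.7
```

```bash
python3 - <<'E'
from seg import *
st();to(.4775,.0925,.1,171.9)
E
```

```text
t 20.85 tcp [0.4776 0.0929 0.0345] yaw 171.89 w 0.0493 F [ 0.4 -0.1 -0.2] ff 29.7 q7 -0.07 tilt 0.01
t 20.85 mm [  0.   -0.4 -65.5] deg [ 0.    0.01 -0.01] w 0.0493
```

{"fn": "play_rows", "kwargs": {
  "series": [
    {"x": 0,"y": 0,"z": -0.002,"ax": 0,"ay": 0,"az": 0,"jaw": 0.4},
    {"x": 0,"y": 0,"z": -0.005,"ax": 0,"ay": 0,"az": 0,"jaw": 0.4},
    {"x": 0,"y": 0,"z": -0.01,"ax": 0,"ay": 0,"az": 0,"jaw": 0.4},
    {"x": 0,"y": 0,"z": -0.018,"ax": 0,"ay": 0,"az": 0,"jaw": 0.4},
    {"x": 0,"y": 0,"z": -0.027,"ax": 0,"ay": 0,"az": 0,"jaw": 0.4},
    {"x": 0,"y": 0,"z": -0.037,"ax": 0,"ay": 0,"az": 0,"jaw": 0.4},
    {"x": 0,"y": 0,"z": -0.045,"ax": 0,"ay": 0,"az": 0,"jaw": 0.4},
    {"x": 0,"y": 0,"z": -0.045,"ax": 0,"ay": 0,"az": 0,"jaw": 0.4}
  ]
}}

```text
time: 21.85
ee_pos: [0.4779, 0.093, 0.0801]
tool_rot: [0.071, 0.997, 0.0, 0.001]
wrist_force: [-0.1, -0.1, -0.7]
gripper_width: 0.0495
finger_force: 29.7
```

```bash
python3 - <<'E'
from seg import *
st(); f=grab('wrist','w11');W=cloud(f);H=hsv(f);h,s,v=H[...,0],H[...,1],H[...,2];z=W[...,2]
k=near(W,(.465,.095),.08)
P=W[k&(z>.06)&(z<.12)&((h>160)|(h<10))&(s>60)];print('pink',rect(P),np.percentile(P[:,2],[5,50,95]),len(P))
P=W[near(W,(.423,.1),.025)&(z>.05)&(z<.12)&(s<60)&(v>100)];print('handle',rect(P),np.percentile(P[:,2],[5,50,95]),len(P))
P=W[k&(z>.005)&(z<.045)&(h>12)&(h<35)&(s>60)];print('yellow',rect(P),np.median(P[:,2]),len(P))
f=grab('side','s11');W=cloud(f);z=W[...,2];H=hsv(f);h,s,v=H[...,0],H[...,1],H[...,2]
P=W[near(W,(.423,.1),.025)&(z>.05)&(z<.12)&(s<60)&(v>100)];print('handle side',np.percentile(P[:,2],[5,50,95]),len(P))
for n in ('glass_slab',):
  pass
to(.455,.3175,.15,163)
E
```

```text
t 21.85 tcp [0.4779 0.093  0.0801] yaw 171.88 w 0.0495 F [-0.1 -0.1 -0.7] ff 29.7 q7 0.06 tilt 0.07
pink (array([470.7,  94.4]), array([51.4, 49.5]), 83.5) [0.08499949 0.08625786 0.0872996 ] 5646
handle (array([432.1,  98. ]), array([18.7, 29.5]), 82.6) [0.08330515 0.08449973 0.08559701] 2326
yellow (array([473.8,  92.8]), array([59.7, 59. ]), 79.9) 0.022038480371495396 3281
handle side [0.08339149 0.08555582 0.08724272] 74
t 21.95 mm [ 54.  219.3 -70.6] deg [-0.01  0.01  8.88] w 0.0494
```

View pics/w11.png

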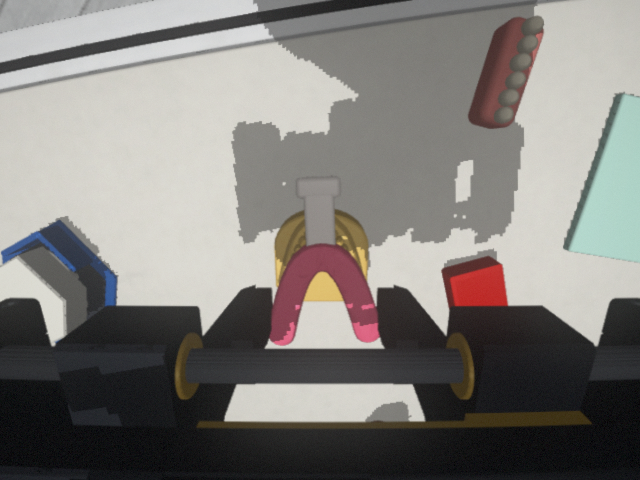

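The record is held level (pink top 86 mm, handle 84.5 mm) and the yellow model stayed put at (322,255). I carry the record towards the slab.

{"fn": "play_rows", "kwargs": {
  "series": [
    {"x": 0.002,"y": 0.01,"z": -0.015,"ax": 0,"ay": 0,"az": 0.5,"jaw": 0.4},
    {"x": 0.008,"y": 0.035,"z": -0.03,"ax": 0,"ay": 0,"az": 2,"jaw": 0.4},
    {"x": 0.017,"y": 0.075,"z": -0.04,"ax": 0,"ay": 0,"az": 4,"jaw": 0.4},
    {"x": 0.027,"y": 0.12,"z": -0.04,"ax": 0,"ay": 0,"az": 6,"jaw": 0.4},
    {"x": 0.036,"y": 0.165,"z": -0.04,"ax": 0,"ay": 0,"az": 8,"jaw": 0.4},
    {"x": 0.044,"y": 0.2,"z": -0.04,"ax": 0,"ay": 0,"az": 8.9,"jaw": 0.4},
    {"x": 0.0488,"y": 0.218,"z": -0.04,"ax": 0,"ay": 0,"az": 8.9,"jaw": 0.4},
    {"x": 0.0488,"y": 0.218,"z": -0.04,"ax": 0,"ay": 0,"az": 8.9,"jaw": 0.4}
  ]
}}

```text
time: 22.95
ee_pos: [0.4594, 0.3161, 0.1191]
tool_rot: [0.147, 0.989, -0.0, -0.0]
wrist_force: [-0.1, -1.0, 0.3]
gripper_width: 0.0495
finger_force: 29.7
```

```bash
python3 - <<'E'
from seg import *
st(); f=grab('wrist','w12');W=cloud(f);H=hsv(f);h,s,v=H[...,0],H[...,1],H[...,2];z=W[...,2]
k=near(W,(.455,.316),.1)
P=W[k&(z>.1)&(z<.14)&((h>160)|(h<10))&(s>60)];print('pink',rect(P),np.percentile(P[:,2],[5,50,95]),len(P))
P=W[k&(z>.0)&(z<.02)&(h>60)&(h<95)&(s>20)];print('slab',rect(P),np.median(P[:,2]),len(P))
for c in('top','side'):
    f=pickle.load(open(c+'0.pkl','rb'));W=cloud(f);z=W[...,2];H=hsv(f);h,s,v=H[...,0],H[...,1],H[...,2]
    m=(near(W,(.455,.316),.09)&(h>60)&(h<95)&(s>25)).astype(np.uint8); m=cv2.erode(m,np.ones((3,3)))>0
    P=W[m]; print('slab',c,rect(P), np.median(P[:,2]))
st()
E
```

```text
t 22.95 tcp [0.4594 0.3161 0.1191] yaw 163.1 w 0.0495 F [-0.1 -1.   0.3] ff 29.7 q7 -0.21 tilt 0.03
pink (array([452.1, 318.1]), array([51.9, 49.4]), 75.4) [0.12412453 0.12526497 0.1262662 ] 5520
slab (array([459.6, 317.1]), array([ 85.4, 103.3]), 72.5) 0.0077993372945246876 7093
slab top (array([457.1, 316.4]), array([79.6, 98.9]), 72.9) 0.007720863887156296
slab side (array([460. , 317.3]), array([ 82.3, 102.5]), 72.7) 0.009181728105724145
t 23.0 tcp [0.4599 0.3143 0.1189] yaw 163.0 w 0.0495 F [-0.4 -0.8  0.6] ff 29.7 q7 -0.21 tilt 0.13
```

View pics/w12.png

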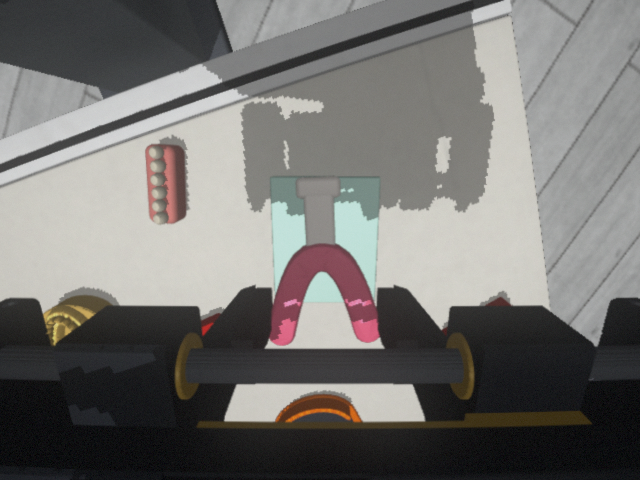

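The record sits over the slab, columns 272 to 378, handle at (320,187), and stays level. I lower it.

{"fn": "play_rows", "kwargs": {
  "series": [
    {"x": -0.0025,"y": 0.0015,"z": 0.02,"ax": 0,"ay": 0,"az": 0,"jaw": 0.4},
    {"x": -0.0025,"y": 0.0015,"z": 0.05,"ax": 0,"ay": 0,"az": 0,"jaw": 0.4},
    {"x": -0.0025,"y": 0.0015,"z": 0.075,"ax": 0,"ay": 0,"az": 0,"jaw": 0.4},
    {"x": -0.0025,"y": 0.0015,"z": 0.09,"ax": 0,"ay": 0,"az": 0,"jaw": 0.4},
    {"x": -0.0025,"y": 0.0015,"z": 0.1,"ax": 0,"ay": 0,"az": 0,"jaw": 0.4},
    {"x": -0.0025,"y": 0.0015,"z": 0.105,"ax": 0,"ay": 0,"az": 0,"jaw": 0.4},
    {"x": -0.0025,"y": 0.0015,"z": 0.107,"ax": 0,"ay": 0,"az": 0,"jaw": 0.4},
    {"x": -0.0025,"y": 0.0015,"z": 0.107,"ax": 0,"ay": 0,"az": 0,"jaw": 0.4}
  ]
}}

```text
time: 24.0
ee_pos: [0.463, 0.3165, 0.0128]
tool_rot: [0.148, 0.989, 0.0, 0.0]
wrist_force: [0.3, 0.5, -1.0]
gripper_width: 0.0495
finger_force: 29.7
```

```bash
python3 - <<'E'
from seg import *
st(); to(.463,.3158,.0093,163)
E
```

```text
t 24.0 tcp [0.463  0.3165 0.0128] yaw 163.0 w 0.0495 F [ 0.3  0.5 -1. ] ff 29.7 q7 -0.37 tilt 0.04
t 24.0 mm [-0.2 -0.6  3.5] deg [ 0.03  0.03 -0.  ] w 0.0495
```

{"fn": "play_rows", "kwargs": {
  "series": [
    {"x": 0,"y": -0.0005,"z": 0.001,"ax": 0,"ay": 0,"az": 0,"jaw": 0.4},
    {"x": 0,"y": -0.0005,"z": 0.002,"ax": 0,"ay": 0,"az": 0,"jaw": 0.4},
    {"x": 0,"y": -0.0005,"z": 0.003,"ax": 0,"ay": 0,"az": 0,"jaw": 0.4},
    {"x": 0,"y": -0.0005,"z": 0.0034,"ax": 0,"ay": 0,"az": 0,"jaw": 0.4},
    {"x": 0,"y": -0.0005,"z": 0.0037,"ax": 0,"ay": 0,"az": 0,"jaw": 0.4},
    {"x": 0,"y": -0.0005,"z": 0.0037,"ax": 0,"ay": 0,"az": 0,"jaw": 0.4},
    {"x": 0,"y": -0.0005,"z": 0.0037,"ax": 0,"ay": 0,"az": 0,"jaw": 0.4},
    {"x": 0,"y": -0.0005,"z": 0.0037,"ax": 0,"ay": 0,"az": 0,"jaw": 0.4}
  ]
}}

```text
time: 25.0
ee_pos: [0.4626, 0.3158, 0.0087]
tool_rot: [0.148, 0.989, -0.0, 0.0]
wrist_force: [0.2, -0.5, -0.1]
gripper_width: 0.0494
finger_force: 29.7
```

```bash
python3 - <<'E'
from seg import *
st(); f=grab('side');W=cloud(f);H=hsv(f);h,s,v=H[...,0],H[...,1],H[...,2];z=W[...,2]
P=W[near(W,(.455,.316),.05)&(z>.009)&(z<.03)&((h>160)|(h<10))&(s>60)];print('pink',np.percentile(P[:,2],[50,90,98]),len(P))
E
```

```text
t 25.0 tcp [0.4626 0.3158 0.0087] yaw 162.99 w 0.0494 F [ 0.2 -0.5 -0.1] ff 29.7 q7 -0.38 tilt 0.0
pink [0.01597165 0.01810293 0.02094455] 280
```

{"fn": "play_rows", "kwargs": {
  "series": [
    {"x": 0,"y": 0,"z": 0.0003,"ax": 0,"ay": 0,"az": 0,"jaw": 0.4},
    {"x": 0,"y": 0,"z": 0.0003,"ax": 0,"ay": 0,"az": 0,"jaw": 0.7},
    {"x": 0,"y": 0,"z": 0.0003,"ax": 0,"ay": 0,"az": 0,"jaw": 0.9},
    {"x": 0,"y": 0,"z": 0.0003,"ax": 0,"ay": 0,"az": 0,"jaw": 1},
    {"x": 0,"y": 0,"z": 0.0003,"ax": 0,"ay": 0,"az": 0,"jaw": 1},
    {"x": 0,"y": 0,"z": -0.02,"ax": 0,"ay": 0,"az": 0,"jaw": 1},
    {"x": 0,"y": 0,"z": -0.06,"ax": 0,"ay": 0,"az": 0,"jaw": 1},
    {"x": 0,"y": 0,"z": -0.11,"ax": 0,"ay": 0,"az": 0,"jaw": 1}
  ]
}}

```text
time: 26.05
ee_pos: [0.4621, 0.3153, 0.1193]
tool_rot: [0.148, 0.989, -0.001, -0.001]
wrist_force: [1.6, 1.0, 0.9]
gripper_width: 0.088
finger_force: 0.0
```

```bash
python3 - <<'E'
from seg import *
st(); f=grab('wrist','w13');W=cloud(f);H=hsv(f);h,s,v=H[...,0],H[...,1],H[...,2];z=W[...,2]
P=W[near(W,(.455,.316),.05)&(z>.01)&(z<.03)&((h>160)|(h<10))&(s>60)];print('pink',rect(P),np.percentile(P[:,2],[5,50,95]),len(P))
to(.4755,.0926,.1,171.9)
E
```

```text
t 26.05 tcp [0.4621 0.3153 0.1193] yaw 163.01 w 0.088 F [1.6 1.  0.9] ff 0.0 q7 -0.2 tilt 0.11
pink (array([455.6, 317.9]), array([52.6, 48.7]), 74.1) [0.01357186 0.014741   0.01581552] 1939
t 26.1 mm [ -76.8 -212.9   24.3] deg [ 0.4   0.24 -8.88] w 0.0881
```

{"fn": "play_rows", "kwargs": {
  "series": [
    {"x": -0.02,"y": -0.05,"z": 0,"ax": 0,"ay": 0,"az": -2,"jaw": 1},
    {"x": -0.04,"y": -0.1,"z": 0,"ax": 0,"ay": 0,"az": -4,"jaw": 1},
    {"x": -0.058,"y": -0.16,"z": 0,"ax": 0,"ay": 0,"az": -6,"jaw": 1},
    {"x": -0.0768,"y": -0.2129,"z": 0.02,"ax": 0,"ay": 0,"az": -8.9,"jaw": 1},
    {"x": -0.0768,"y": -0.2129,"z": 0.025,"ax": 0,"ay": 0,"az": -8.9,"jaw": 1},
    {"x": -0.0768,"y": -0.2129,"z": 0.05,"ax": 0,"ay": 0,"az": -8.9,"jaw": 1},
    {"x": -0.0768,"y": -0.2129,"z": 0.06,"ax": 0,"ay": 0,"az": -8.9,"jaw": 1},
    {"x": -0.0768,"y": -0.2129,"z": 0.06,"ax": 0,"ay": 0,"az": -8.9,"jaw": 1}
  ]
}}

```text
time: 27.1
ee_pos: [0.4735, 0.0906, 0.0584]
tool_rot: [0.07, 0.998, 0.0, -0.0]
wrist_force: [0.5, 1.1, -0.7]
gripper_width: 0.0882
finger_force: 0.0
```

```bash
python3 - <<'E'
from seg import *
st(); f=grab('wrist','w14');W=cloud(f);H=hsv(f);h,s,v=H[...,0],H[...,1],H[...,2];z=W[...,2]
P=W[near(W,(.465,.095),.06)&(z>.01)&(z<.045)&(h>12)&(h<35)&(s>60)];print('yellow',rect(P),np.percentile(P[:,2],[5,50,95]),len(P))
to(.4757,.0926,.0035,171.8)
E
```

```text
t 27.1 tcp [0.4735 0.0906 0.0584] yaw 171.97 w 0.0882 F [ 0.5  1.1 -0.7] ff 0.0 q7 -0.0 tilt 0.05
yellow (array([473.6,  92.5]), array([60.5, 59.9]), 83.0) [0.02053527 0.02282698 0.03369782] 8994
t 27.15 mm [-1.6  2.2 55.4] deg [ 0.02 -0.    0.16] w 0.0879
```

{"fn": "play_rows", "kwargs": {
  "series": [
    {"x": -0.0018,"y": 0.002,"z": 0.02,"ax": 0,"ay": 0,"az": 0.2,"jaw": 1},
    {"x": -0.0018,"y": 0.002,"z": 0.04,"ax": 0,"ay": 0,"az": 0.2,"jaw": 1},
    {"x": -0.0018,"y": 0.002,"z": 0.051,"ax": 0,"ay": 0,"az": 0.2,"jaw": 1},
    {"x": -0.0018,"y": 0.002,"z": 0.0545,"ax": 0,"ay": 0,"az": 0.2,"jaw": 1},
    {"x": -0.0018,"y": 0.002,"z": 0.0545,"ax": 0,"ay": 0,"az": 0.2,"jaw": 0.75},
    {"x": -0.0018,"y": 0.002,"z": 0.0545,"ax": 0,"ay": 0,"az": 0.2,"jaw": 0.5},
    {"x": -0.0018,"y": 0.002,"z": 0.0545,"ax": 0,"ay": 0,"az": 0.2,"jaw": 0.5},
    {"x": -0.0018,"y": 0.002,"z": 0.0545,"ax": 0,"ay": 0,"az": 0.2,"jaw": 0.5}
  ]
}}

```text
time: 28.15
ee_pos: [0.4761, 0.0915, 0.0046]
tool_rot: [0.072, 0.997, 0.0, 0.0]
wrist_force: [-0.3, -0.4, 4.5]
gripper_width: 0.0598
finger_force: 30.0
```

{"fn": "play_rows", "kwargs": {
  "series": [
    {"x": 0,"y": 0,"z": 0,"ax": 0,"ay": 0,"az": 0,"jaw": 0.5},
    {"x": 0,"y": 0,"z": 0,"ax": 0,"ay": 0,"az": 0,"jaw": 0.5},
    {"x": 0,"y": 0,"z": -0.003,"ax": 0,"ay": 0,"az": 0,"jaw": 0.5},
    {"x": 0,"y": 0,"z": -0.01,"ax": 0,"ay": 0,"az": 0,"jaw": 0.5},
    {"x": 0,"y": 0,"z": -0.025,"ax": 0,"ay": 0,"az": 0,"jaw": 0.5},
    {"x": 0,"y": 0,"z": -0.05,"ax": 0,"ay": 0,"az": 0,"jaw": 0.5},
    {"x": 0,"y": 0,"z": -0.075,"ax": 0,"ay": 0,"az": 0,"jaw": 0.5},
    {"x": 0,"y": 0,"z": -0.09,"ax": 0,"ay": 0,"az": 0,"jaw": 0.5}
  ]
}}

```text
time: 29.15
ee_pos: [0.4759, 0.0916, 0.0955]
tool_rot: [0.072, 0.997, 0.0, 0.0]
wrist_force: [-0.6, 0.1, -2.5]
gripper_width: 0.0596
finger_force: 30.0
```

```bash
python3 - <<'E'
from seg import *
st(); to(.6452,.2563,.12,189.5)
E
```

```text
t 29.15 tcp [0.4759 0.0916 0.0955] yaw 171.7 w 0.0596 F [-0.6  0.1 -2.5] ff 30.0 q7 0.11 tilt 0.04
t 29.15 mm [-143.8  187.5  -24.3] deg [  0.02   0.04 -17.8 ] w 0.0596
```

{"fn": "play_rows", "kwargs": {
  "series": [
    {"x": -0.005,"y": 0.008,"z": -0.02,"ax": 0,"ay": 0,"az": -1,"jaw": 0.5},
    {"x": -0.02,"y": 0.027,"z": -0.03,"ax": 0,"ay": 0,"az": -3,"jaw": 0.5},
    {"x": -0.048,"y": 0.063,"z": -0.03,"ax": 0,"ay": 0,"az": -6,"jaw": 0.5},
    {"x": -0.08,"y": 0.105,"z": -0.03,"ax": 0,"ay": 0,"az": -10,"jaw": 0.5},
    {"x": -0.112,"y": 0.146,"z": -0.03,"ax": 0,"ay": 0,"az": -14,"jaw": 0.5},
    {"x": -0.135,"y": 0.176,"z": -0.03,"ax": 0,"ay": 0,"az": -17,"jaw": 0.5},
    {"x": -0.1438,"y": 0.1875,"z": -0.03,"ax": 0,"ay": 0,"az": -17.8,"jaw": 0.5},
    {"x": -0.1438,"y": 0.1875,"z": -0.03,"ax": 0,"ay": 0,"az": -17.8,"jaw": 0.5}
  ]
}}

```text
time: 30.15
ee_pos: [0.6447, 0.2571, 0.1238]
tool_rot: [-0.083, 0.997, 0.0, -0.001]
wrist_force: [0.0, -0.7, -1.4]
gripper_width: 0.0596
finger_force: 30.0
```

```bash
python3 - <<'E'
from seg import *
st(); f=grab('wrist','w15');pickle.dump(f,open('w15.pkl','wb'));W=cloud(f);H=hsv(f);h,s,v=H[...,0],H[...,1],H[...,2];z=W[...,2]
P=W[near(W,(.643,.256),.06)&(z>.12)&(z<.18)&(h>14)&(h<35)&(s>60)];print('yellow',rect(P),np.percentile(P[:,2],[5,50,95]),len(P))
P=W[near(W,(.643,.256),.07)&(z<.03)&(h>3)&(h<22)&(s>110)];print('orange',rect(P),len(P))
for c in('top','side'):
    f=pickle.load(open(c+'0.pkl','rb'));W=cloud(f);z=W[...,2];H=hsv(f);h,s,v=H[...,0],H[...,1],H[...,2]
    P=W[near(W,(.643,.256),.07)&(z<.03)&(z>.002)&(h>3)&(h<22)&(s>110)];print('orange',c,rect(P),len(P))
st();to(.6452,.2563,.009,189.5)
E
```

```text
t 30.15 tcp [0.6447 0.2571 0.1238] yaw -170.47 w 0.0596 F [ 0.  -0.7 -1.4] ff 30.0 q7 0.67 tilt 0.08
yellow (array([634. , 263.2]), array([45.6, 79.4]), 9.7) [0.13179013 0.14222703 0.15279615] 13729
orange (array([630.1, 252.8]), array([56.4, 85.6]), 11.9) 1700
orange top (array([640.2, 255.8]), array([80., 83.]), 8.9) 274
orange side (array([643.5, 255.1]), array([82.5, 86.6]), 8.3) 489
t 30.2 tcp [0.6444 0.256  0.1237] yaw -170.49 w 0.06 F [-0.9 -0.8 -2.3] ff 30.0 q7 0.67 tilt 0.1
t 30.2 mm [ -1.    0.2 114.7] deg [-0.03 -0.09  0.01] w 0.06
```

View pics/w15.png

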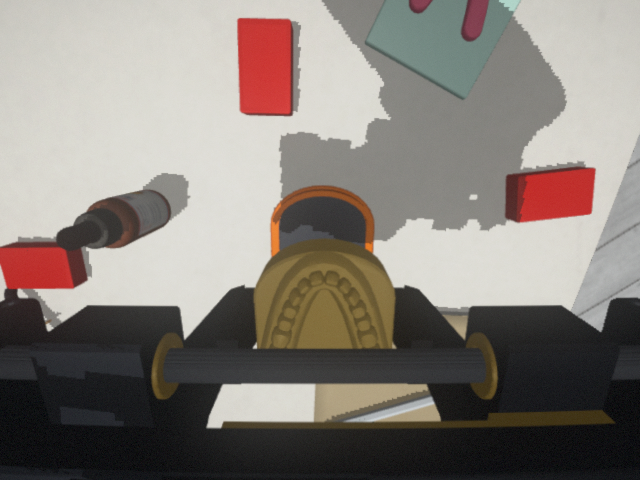

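The yellow model hangs level, its front arch at (323,250), centred on the orange cradle's rounded nose at (322,190). I check the cradle's position from this view.

```bash
python3 - <<'E'
from seg import *
f=pickle.load(open('w15.pkl','rb'));W=cloud(f);H=hsv(f);h,s,v=H[...,0],H[...,1],H[...,2];z=W[...,2]
a=np.radians(9.5);c=np.array([.6324,.2541])
def fr(P): d=P[:,:2]-c; return np.c_[d@[np.cos(a),np.sin(a)],d@[-np.sin(a),np.cos(a)]]*1000
Q=fr(W[near(W,(.643,.256),.07)&(z>.013)&(z<.03)&(h>3)&(h<14)&(s>110)])
print('nose hi x',np.percentile(Q[:,0],[0,1,5]).round(1),'y',np.percentile(Q[:,1],[1,99]).round(1),len(Q))
Q=fr(W[near(W,(.643,.256),.07)&(z>.12)&(z<.15)&(h>14)&(h<35)&(s>60)])
print('yellow x',np.percentile(Q[:,0],[0,1,5]).round(1),'y',np.percentile(Q[:,1],[1,99]).round(1),len(Q))
E
```

```text
nose hi x [-29.  -28.8 -28.2] y [-37.2  38.7] 719
yellow x [-19.7 -19.3 -18.4] y [-27.4  31.5] 11340
```

{"fn": "play_rows", "kwargs": {
  "series": [
    {"x": 0,"y": 0,"z": 0.02,"ax": 0,"ay": 0,"az": 0,"jaw": 0.5},
    {"x": 0,"y": 0,"z": 0.05,"ax": 0,"ay": 0,"az": 0,"jaw": 0.5},
    {"x": 0,"y": 0,"z": 0.075,"ax": 0,"ay": 0,"az": 0,"jaw": 0.5},
    {"x": 0,"y": 0,"z": 0.095,"ax": 0,"ay": 0,"az": 0,"jaw": 0.5},
    {"x": 0,"y": 0,"z": 0.105,"ax": 0,"ay": 0,"az": 0,"jaw": 0.5},
    {"x": 0,"y": 0,"z": 0.11,"ax": 0,"ay": 0,"az": 0,"jaw": 0.5},
    {"x": 0,"y": 0,"z": 0.113,"ax": 0,"ay": 0,"az": 0,"jaw": 0.5},
    {"x": 0,"y": 0,"z": 0.113,"ax": 0,"ay": 0,"az": 0,"jaw": 0.5}
  ]
}}

```text
time: 31.2
ee_pos: [0.6455, 0.2564, 0.0117]
tool_rot: [-0.083, 0.997, 0.0, 0.0]
wrist_force: [-0.2, -0.1, -1.1]
gripper_width: 0.0597
finger_force: 30.0
```

```bash
python3 - <<'E'
from seg import *
st();to(.6448,.2561,.0085,189.5)
E
```

```text
t 31.2 tcp [0.6455 0.2564 0.0117] yaw -170.51 w 0.0597 F [-0.2 -0.1 -1.1] ff 30.0 q7 0.59 tilt 0.04
t 31.2 mm [ 0.7 -0.2  3.2] deg [ 0.01  0.04 -0.01] w 0.0597
```

{"fn": "play_rows", "kwargs": {
  "series": [
    {"x": 0.0005,"y": 0,"z": 0.0012,"ax": 0,"ay": 0,"az": 0,"jaw": 0.5},
    {"x": 0.0005,"y": 0,"z": 0.0022,"ax": 0,"ay": 0,"az": 0,"jaw": 0.5},
    {"x": 0.0005,"y": 0,"z": 0.003,"ax": 0,"ay": 0,"az": 0,"jaw": 0.5},
    {"x": 0.0005,"y": 0,"z": 0.0033,"ax": 0,"ay": 0,"az": 0,"jaw": 0.5},
    {"x": 0.0005,"y": 0,"z": 0.0034,"ax": 0,"ay": 0,"az": 0,"jaw": 0.5},
    {"x": 0.0005,"y": 0,"z": 0.0034,"ax": 0,"ay": 0,"az": 0,"jaw": 0.5},
    {"x": 0.0005,"y": 0,"z": 0.0034,"ax": 0,"ay": 0,"az": 0,"jaw": 0.7},
    {"x": 0.0005,"y": 0,"z": 0.0034,"ax": 0,"ay": 0,"az": 0,"jaw": 1}
  ]
}}

```text
time: 32.2
ee_pos: [0.6449, 0.2563, 0.0077]
tool_rot: [-0.083, 0.997, 0.0, 0.0]
wrist_force: [-0.1, -0.4, 0.5]
gripper_width: 0.0698
finger_force: 0.0
```

{"fn": "play_rows", "kwargs": {
  "series": [
    {"x": 0,"y": 0,"z": 0,"ax": 0,"ay": 0,"az": 0,"jaw": 1},
    {"x": 0,"y": 0,"z": 0,"ax": 0,"ay": 0,"az": 0,"jaw": 1},
    {"x": 0,"y": 0,"z": 0,"ax": 0,"ay": 0,"az": 0,"jaw": 1},
    {"x": 0,"y": 0,"z": -0.02,"ax": 0,"ay": 0,"az": 0,"jaw": 1},
    {"x": 0,"y": 0,"z": -0.06,"ax": 0,"ay": 0,"az": 0,"jaw": 1},
    {"x": 0,"y": 0,"z": -0.11,"ax": 0,"ay": 0,"az": 0,"jaw": 1},
    {"x": 0,"y": 0,"z": -0.15,"ax": 0,"ay": 0,"az": 0,"jaw": 1},
    {"x": -0.05,"y": 0,"z": -0.2,"ax": 0,"ay": 0,"az": 0,"jaw": 1}
  ]
}}

```text
time: 33.2
ee_pos: [0.6848, 0.264, 0.2045]
tool_rot: [-0.087, 0.996, -0.001, -0.002]
wrist_force: [2.0, 1.3, -0.4]
gripper_width: 0.0882
finger_force: 0.0
```

```bash
python3 - <<'E'
from seg import *
st(); f=grab('wrist','w16')
def ana(f,c):
    W=cloud(f);H=hsv(f);h,s,v=H[...,0],H[...,1],H[...,2];z=W[...,2]
    def go(n,m):
        P=W[m]
        if len(P)>20: print(c,n,rect(P),np.percentile(P[:,2],[5,50,95]).round(4),len(P))
    go('yellow',near(W,(.643,.256),.05)&(z>.018)&(z<.05)&(h>14)&(h<35)&(s>60))
    go('pink',near(W,(.455,.316),.05)&(z>.01)&(z<.03)&((h>160)|(h<10))&(s>60))
    go('white',near(W,(.467,-.1),.045)&(z>.03)&(z<.05)&(s<80))
    go('teal',near(W,(.461,-.284),.06)&(z>.012)&(z<.035)&(h>80)&(h<105)&(s>90))
    go('bottle',near(W,(.638,.117),.03)&(z>.03)); go('dish',near(W,(.597,-.033),.03)&(z>.012)&(z<.04))
ana(f,'w'); 
for c in('top','side'): ana(grab(c,'end_'+c),c)
E
python3 -c "
import cv2
a=cv2.imread('pics/end_side.png')[170:410,160:440]; cv2.imwrite('pics/endc.png',cv2.resize(a,None,fx=2.4,fy=2.4,interpolation=cv2.INTER_CUBIC))"
```

```text
t 33.2 tcp [0.6848 0.264  0.2045] yaw -170.07 w 0.0882 F [ 2.   1.3 -0.4] ff 0.0 q7 0.81 tilt 0.23
w yellow (array([643.1, 257.4]), array([59. , 59.9]), 10.0) [0.0247 0.027  0.0377] 3493
w pink (array([476.9, 332.3]), array([12.9, 16.5]), 86.8) [0.0121 0.0146 0.0161] 275
w bottle (array([642.6, 119.2]), array([32.8, 27.1]), 14.0) [0.0364 0.0632 0.0981] 1875
w dish (array([598.8, -30. ]), array([31. , 32.1]), 1.6) [0.0136 0.0217 0.0253] 1009
top yellow (array([639.7, 255.8]), array([58.4, 61.2]), 7.0) [0.022  0.0276 0.038 ] 526
top pink (array([452.3, 316.8]), array([51. , 45.6]), 75.5) [0.0117 0.0147 0.0185] 196
top white (array([ 464.4, -123.3]), array([12.5, 31.7]), 69.5) [0.0347 0.0375 0.0417] 56
top teal (array([ 458.6, -284.2]), array([35.7, 60.2]), 8.4) [0.017  0.0206 0.0249] 370
top bottle (array([622.2, 127.4]), array([54.4, 21.3]), 54.8) [0.5951 0.6096 0.6181] 275
side yellow (array([645.2, 257.6]), array([77.4, 65.5]), 1.5) [0.0199 0.0283 0.0391] 632
side pink (array([455.9, 317.4]), array([52. , 49.1]), 74.9) [0.0127 0.0159 0.0183] 323
side white (array([ 468.9, -100.6]), array([60.7, 59.6]), 72.0) [0.0327 0.0392 0.0417] 337
side teal (array([ 462. , -283.6]), array([35.1, 60.1]), 9.7) [0.0137 0.0228 0.0257] 189
side bottle (array([640. , 118.6]), array([32.8, 22.7]), 42.6) [0.0332 0.0612 0.0969] 331
side dish (array([600.4, -32.6]), array([29.3, 33.1]), 51.9) [0.0132 0.023  0.0278] 105
```

View pics/endc.png

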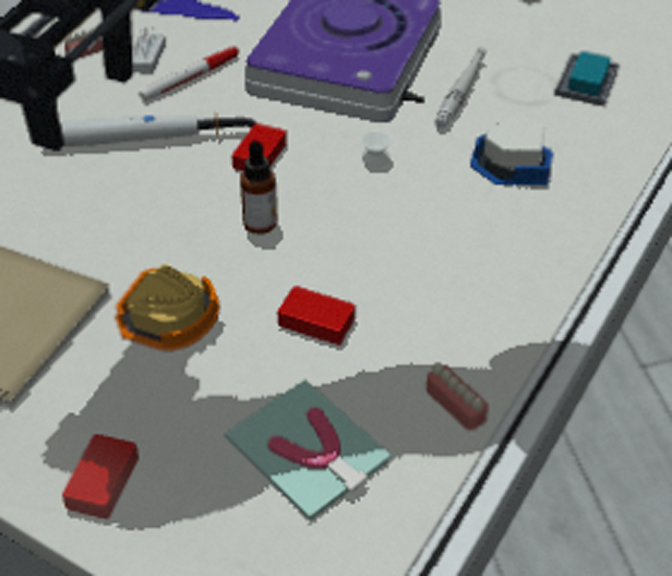

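All four pieces stand level on their places, and the bottle (258,200) and dish (377,150) are unmoved. I hand in.

```bash
python3 -c "
from h import *
print(manip.finish_job())"
```

```text
the job is handed in; nothing more can be done
None
```

The job is handed in at about 33 s: box, upper model, bite record and lower model were placed in that order, each level and released within about 2 mm of its place, and the bottle and dish were left where they stood.

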